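# Clamp, dress and tray the angle brackets

## Robot

A 6-joint arm with a two-finger parallel gripper is mounted at the origin on the work surface. World frame = base frame: x ahead of the robot, y to its left, z up, the work surface at z = 0. Lengths are in m, angles in rad, forces in N, time in s.
With the tool pointing down it reaches from about 0.425 to 0.95 m from the base axis. Payload 3.5 kg.
Tool frame: the origin (TCP) lies on the centre line of the jaws, within the pads' length; the fingertips stand 19 mm ahead of it and the grasp point (between the pads) is the TCP; z points along the fingers, y is the line along which they close (so a half turn about z gives the same grasp; the last joint's range is limited). The gripper opens to 85 mm and grips with 20 to 120 N. Pads are 22 mm wide; open, the fingers measure 114 mm over their backs; the gripper's body (76 mm by 85 mm) begins 54 mm behind the grasp point. The pads swing forward as they close: fully open they stand 13 mm farther back than shut.
Start: joints at [-1.433, 0.286, 1.577, -0, 1.279, -0.15], TCP at [0.192, -0.647, 0.25] pointing down, gripper open.
Joint ranges: [-2.77, 2.77], [-0.9, 2.22], [0.21, 2.48], [-1.53, 4.67], [0.24, 2.81], [-2.84, 2.84]. Speed limits (rad/s): [2.79, 2.79, 3.14, 3.14, 3.14, 3.14].

## Interface

Orientations are given as a unit quaternion [x, y, z, w].
In Python, from plant import ctrl, imaging gives the robot as it stands. The module is installed in compiled form; this text tells all that it offers.
- The arm moves only by the shell command python3 -m handwheel 'ROWS' [OPENING] [FORCE]. ROWS is JSON, one flat list of numbers, 6 for each row, row after row: the shift along the world's x, y, z in units of 150 mm (1.0 is 150 mm), then the turn, a rotation vector about the world's x, y, z in units of 90 degrees (1.0 is 90 degrees). In form: [tx, ty, tz, rx, ry, rz, tx, ty, tz, rx, ry, rz, ...]. A call has 1 to 5 rows; each row shifts and turns the commanded pose from where the row before left it; what a row does not reach is not made up. A row lasts 1/12 s, in which the tool goes at most 41.7 mm and 7.16 degrees, less where a joint would pass 70% of its speed; a pose out of reach is approached as far as the arm can. A call with a number of a shift or a turn outside -1 to 1 is refused whole. A call with a gripper value outside its range is refused whole. OPENING is the opening, from 0 (shut) to 1 (fully open), set as the call begins (- or left out, the last holds). The fingers move at their own pace and stop on an object; FORCE is the grip in N (left out, the last holds). Time passes only in rows, so rows that do not move let the fingers close. It gives the time, the measured TCP pose, the force, the opening and the grip force at its end, in the units of the state.
- ctrl.get_state(): the state, without advancing time (a new reading comes with each control period).
- imaging.read_camera(name): name is "scene" or "top"; returns (picture, depth): 480x640x3 uint8, blue, green, red; 480x640 float32, m along the optical axis (not along the pixel's ray), 0 where there is no reading.
- imaging.get_calibration(name): a dict with "fovy" (degrees; the focal length in pixels is half the picture's height over the tangent of half this angle, whatever the lens; pixels are square), "cx", "cy" (the principal point, pixels), "R" (3x3) and "t" (3): a world point X has camera coordinates R X + t. Camera axes: x right, y down, z forward; pixel columns grow to the right and rows downward; lengths in m; the calibration is good to about 2 mm. A picture is of the moment at which its call begins. get_calibration takes no time and is no camera call.
- ctrl.sign_off(): hands the job in; it is judged then, once.
The state is a dict: "time": time; "qpos": joint angles; "dq": joint speeds; "joint_efforts": joint torques, N m; "eef_pos": TCP position; "tcp_rot": TCP orientation; "contact_force": force on the tool from outside, world axes, zero at the start; "wrist_torque": the same for the moment, N m; "opening": opening from 0.0 (shut) to 1.0 (fully open); "finger_force": force on a finger pad.
Only numpy, scipy, OpenCV 4.12 (cv2) and the standard library are available. Lean on these libraries where they do the work, as an engineer would, in place of code of your own. Each camera call takes 0.05 s, during which the arm holds its last target. There are 200 camera calls.

## Task

Stand every aluminium angle bracket on the bench in the clamp's nest of its own width, upright leg against the fence, and crank the handwheel clockwise to its closing stop. Then with the sprung stone stroke the sawn top edge of each clamped bracket from end to end, narrowest bracket first and always working away from the handwheel, pressing lightly and steadily on the stone's spring with the middle of the pad passing from one end of the edge to the other. Finally set the stone upright on the middle of its rubber mat, crank the clamp fully open again, and stand the brackets on their feet in the blue tray, leaving everything else on the bench alone.

Things in the scene. Friction and masses are not known exactly. Their poses are not given: they have to be found in the camera images.
- clamp: Grey gang clamp fixed to the bench: base plate 140 mm (x) by 355 mm (y), its top (the bed) 20 mm above the bench; origin on the bench (plate spans x -78..+62, y -190..+165 mm). Rounded ribs 9 mm high and 14 mm wide (x +7..+49 mm) part three nests 46, 56 and 66 mm wide in y. Handwheel on a gearbox at the -y end, its vertical axis at x 0, y -140 mm.
- fence (a point): Middle of the fixed steel fence's face (x = +45 mm in the clamp's frame, looking to -x), at its top, 10 mm above the bed. The fence runs along the far side of all nests; the backs of the brackets' upright legs go against it. Behind it is free space.
- jaw (a point): Middle of the clamp jaw's front face, on the bed. The steel jaw runs along all nests on the -x side, moves to +x, and pushes the feet against the fence; its lip laps 6 mm over their tips, 16.5 mm above the bed at most. Fully open, the lip leaves 18 mm before the toe of a bracket that stands at the fence.
- wheel (a joint): Handwheel, a 96 mm disc, top 80 mm above the bench, with an upright crank handle 36 mm off its axis. 0 = jaw fully open (stop); grows clockwise seen from above; closing stop at 7.5 rad. The jaw moves 4 mm per rad, meets the feet near 6 rad, then a spring (3 N/mm) builds up. Takes about 4 N at the handle; stays where left; starts at 0 to 1.2 rad.
- crank (a point): Middle of the crank handle, an upright black cylinder 14 mm in diameter that stands on the wheel from 80 to 128 mm above the bench; this point is 104 mm above the bench. Fixed to the wheel.
- stone: Sprung dressing stone, 75 mm tall: square wooden grip 28 by 28 mm (30 to 75 mm above the underside) over a flat grey pad 36 by 36 by 14 mm. Origin at the centre of the pad's underside (pad not pressed in), z up along the grip. 280 g, stands upright.
- stone_pad (a joint): How far the stone's pad is pressed up towards the grip: 0 to 0.012 m. Spring: 3 N to start moving, 12.6 N at 12 mm (0.8 N/mm); beyond that it is solid.
- mat: Black rubber mat 120 by 120 by 3 mm flat on the bench, where the stone lives; origin at the centre of its underside.
- tray: Shallow blue plastic tray 250 mm (x) by 140 mm (y), 18 mm high, walls and floor 5 mm; origin at the centre of its underside.
- nest_narrow (a point): Centre of the narrow nest (46 mm wide) on the bed: the origin of the 40 mm bracket, foot flat and upright leg against the fence, belongs here, axes parallel to the clamp's.
- br_narrow: Plain aluminium angle bracket, 40 mm wide (y), about 92 g: foot 55 mm (x) by 8 mm thick, upright leg 8 mm thick at its +x end (x 19.5 to 27.5 mm), 45 mm tall overall. Origin at the centre of the foot's underside; x points from toe to leg. May be absent. The sawn edge is the top of the leg (8 by 40 mm).
- nest_middle (a point): Centre of the middle nest (56 mm wide) on the bed: the origin of the 50 mm bracket, foot flat and upright leg against the fence, belongs here, axes parallel to the clamp's.
- br_middle: Plain aluminium angle bracket, 50 mm wide (y), about 105 g: foot 55 mm (x) by 8 mm thick, upright leg 8 mm thick at its +x end (x 19.5 to 27.5 mm), 45 mm tall overall. Origin at the centre of the foot's underside; x points from toe to leg. May be absent. The sawn edge is the top of the leg (8 by 50 mm).
- nest_wide (a point): Centre of the wide nest (66 mm wide) on the bed: the origin of the 60 mm bracket, foot flat and upright leg against the fence, belongs here, axes parallel to the clamp's.
- br_wide: Plain aluminium angle bracket, 60 mm wide (y), about 118 g: foot 55 mm (x) by 8 mm thick, upright leg 8 mm thick at its +x end (x 19.5 to 27.5 mm), 45 mm tall overall. Origin at the centre of the foot's underside; x points from toe to leg. May be absent. The sawn edge is the top of the leg (8 by 60 mm).
- nut: Bystander to be left alone: steel nut, 28 mm across, 13 mm high lying or standing on the bench; origin at its underside.
- washer: Bystander to be left alone: steel washer, 36 mm, 6 mm high lying or standing on the bench; origin at its underside.
- tape: Bystander to be left alone: roll of tape, 90 mm, 25 mm high lying or standing on the bench; origin at its underside.
- screwdriver: Bystander to be left alone: screwdriver lying or standing on the bench; origin at its underside.
- jar: Bystander to be left alone: jar 64 mm across, 75 mm tall lying or standing on the bench; origin at its underside.
- boltbox: Bystander to be left alone: open cardboard box 90 by 130 by 60 mm lying or standing on the bench; origin at its underside.
- wrench: Bystander to be left alone: wrench lying or standing on the bench; origin at its underside.
There are look-alikes about, which are no part of the job. Leave any orange look-alike of the br_middle alone. Leave any green look-alike of the br_narrow alone.

How it is judged:
By the outcome, as a careful person would: the job done as asked, in the order asked, and still so for the second after the job is handed in, with the robot touching nothing.
Of br_narrow, br_middle, br_wide only 2 to 3 are there at a start; the rules pass over those that are not, and their reading is None.
At some moment in a run one of stone may be knocked a few centimetres aside while the robot is not near it.
Once in a run the grip may slacken for a moment while it holds something.
It also fails if it takes over 210 s, if anything falls off the work surface, if the arm or the gripper's body presses on something with over 40 N, if the wrist force passes 120 N, or if a joint passes its speed limit or range.

## Working session

There is one attempt and no reset: what is moved stays moved. The work goes in short steps, Python scripts to look and compute and a shell command to move; the robot and the scene stay as the last step left them, time stands still between calls to the robot, and variables do not carry over. Pictures are saved under pics/ and viewed, at most 14 in all, crops included, and the job is handed in when it is done.

```bash
mkdir -p pics; ls
cat > h.py <<'E'
import numpy as np, cv2
from plant import ctrl, imaging
def shot(n):
    im,d=imaging.read_camera(n); return im,d,imaging.get_calibration(n)
def f(c): return 240/np.tan(np.radians(c["fovy"])/2)
def ray(c,u,v,z):
    R=np.array(c["R"]);t=np.array(c["t"]);o=-R.T@t
    d=R.T@np.array([(u-c["cx"])/f(c),(v-c["cy"])/f(c),1.]); s=(z-o[2])/d[2]; return o+s*d
def proj(c,X):
    p=np.array(c["R"])@np.array(X)+np.array(c["t"]); return p[0]/p[2]*f(c)+c["cx"],p[1]/p[2]*f(c)+c["cy"]
def cloud(c,d):
    R=np.array(c["R"]);t=np.array(c["t"]);v,u=np.mgrid[:480,:640]
    P=np.stack([(u-c["cx"])/f(c)*d,(v-c["cy"])/f(c)*d,d],-1); return (P-t)@R
E
python3 - <<'E'
from h import *
for n in("top","scene"):
    im,d,c=shot(n); cv2.imwrite(f"pics/{n}0.png",im); np.savez(f"{n}0.npz",im=im,d=d); print(n,c,(d==0).mean())
print(ctrl.get_state())
E
```

```text
pics
top {'fovy': 55.85999503309433, 'cx': 328.1692568188489, 'cy': 241.30580180715654, 'R': array([[-1.96639622e-02, -9.99800906e-01, -3.38779562e-03],
       [-9.88774705e-01,  1.99488527e-02, -1.48076422e-01],
       [ 1.48114524e-01,  4.37997446e-04, -9.88970119e-01]]), 't': array([0.02160952, 0.55442899, 0.87218388])} 0.0038639322916666666
scene {'fovy': 55.08006224524116, 'cx': 328.8586055927122, 'cy': 235.8924356490596, 'R': array([[-0.23336318,  0.97236696, -0.00664268],
       [ 0.68409261,  0.15931627, -0.71178341],
       [-0.69105638, -0.17064825, -0.7023676 ]]), 't': array([ 0.12520028, -0.30788965,  1.35046576])} 0.0038704427083333334
{'time': 0.1, 'qpos': array([-1.43298350e+00,  2.87138646e-01,  1.57804304e+00,  2.57036738e-06,
        1.27859873e+00, -1.49990846e-01]), 'dq': array([-9.07777805e-04, -2.49599352e-03, -3.14079466e-03,  4.79219011e-04,
        1.84616814e-05, -1.58399878e-03]), 'joint_efforts': array([ 7.91918719e-04, -4.07296336e+01, -2.93700600e+01, -1.63934678e-04,
        3.40648119e-03, -1.10344075e-05]), 'eef_pos': array([ 0.19155406, -0.64666818,  0.24903766]), 'tcp_rot': array([ 9.89663447e-01,  1.43405247e-01,  7.89090010e-06, -1.09385430e-03]), 'contact_force': array([ 0.40985336,  0.43132532, -0.0206855 ]), 'wrist_torque': array([-0.00021244, -0.00279747,  0.04023621]), 'finger_force': 0.0, 'opening': 1.0010241388464052}
```

View pics/top0.png

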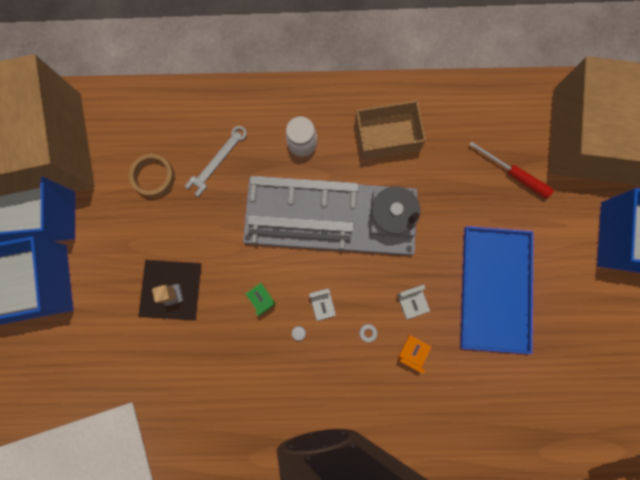

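View pics/scene0.png

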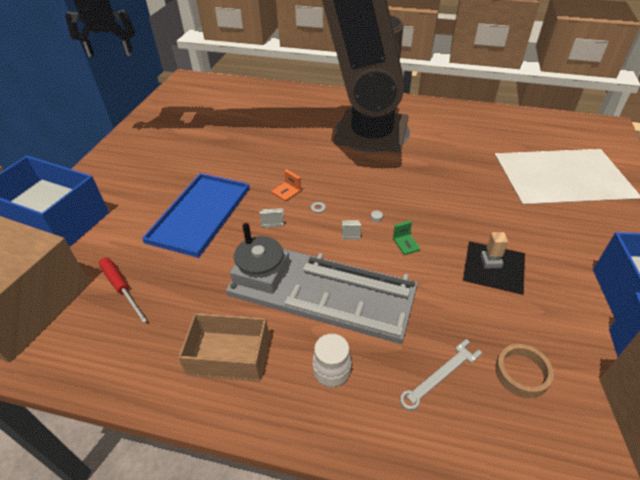

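Top view: candidates for brackets are plain grey at (322,305) and (414,302), green look-alike at (260,300) and orange look-alike at (415,354). The two plain ones are the targets. The stone stands on the mat at (168,295), clamp at (330,215), with its wheel at (396,210) and the crank's dark handle near (412,218). Tray at (497,290).

Run:
```python
from h import *
z=np.load("top0.npz");im,d=z["im"],z["d"];c=imaging.get_calibration("top")
P=cloud(c,d)
a=cv2.resize(im[270:380,230:450],None,fx=3.6,fy=3.6,interpolation=cv2.INTER_CUBIC)
b=cv2.resize(im[165:265,235:435],None,fx=3.96,fy=2.6,interpolation=cv2.INTER_CUBIC)
cv2.imwrite("pics/crop1.png",np.vstack([a[:,:792],b[:,:792]])[:600])
hsv=cv2.cvtColor(im,cv2.COLOR_BGR2HSV)
print("bench z",np.median(P[330:400,200:280,2]), P[330:400,200:280,2].std())
def blob(name,m,box):
    r0,r1,c0,c1=box;k=np.zeros_like(m);k[r0:r1,c0:c1]=m[r0:r1,c0:c1]
    n,l,s,ce=cv2.connectedComponentsWithStats(k.astype(np.uint8));i=1+np.argmax(s[1:,4]);k=l==i
    rect=cv2.minAreaRect(np.argwhere(k)[:,::-1].astype(np.float32))
    Q=P[k];print(name,s[i],rect,"z pct",np.percentile(Q[:,2],[5,50,95]).round(4));return k,Q
lo=hsv[...,1]<90
for n,b in(("A",(285,325,305,340)),("B",(280,325,395,435))):
    k,Q=blob(n,lo&(hsv[...,2]>70),b)
    for lab,s in(("top",Q[:,2]>.036),("foot",(Q[:,2]>.003)&(Q[:,2]<.016))):
        q=Q[s][:,:2].astype(np.float32);r=cv2.minAreaRect(q);print(lab,s.sum(),q.mean(0),r)
# wheel / crank / stone
for n,b,zr in(("crank",(180,250,370,435),(.1,.14)),("wheel",(180,250,370,435),(.07,.09)),("grip",(270,320,140,200),(.06,.09)),("tray rim",(215,365,450,545),(.014,.025))):
    s=np.zeros(d.shape,bool);s[b[0]:b[1],b[2]:b[3]]=1;s&=(P[...,2]>zr[0])&(P[...,2]<zr[1]);q=P[s]
    print(n,s.sum(),np.median(q,0),cv2.minAreaRect(q[:,:2].astype(np.float32)))
for n,b,m in(("mat",(250,330,130,210),hsv[...,2]<45),("tray",(215,365,450,545),(hsv[...,0]>100)&(hsv[...,0]<130)&(hsv[...,1]>120))):
    k,Q=blob(n,m,b);print(cv2.minAreaRect(Q[:,:2].astype(np.float32)))
```

```text
bench z -0.0006790884036693712 0.06429064822674412
A [309 288  27  33 602] ((322.1886901855469, 304.160400390625), (29.257797241210938, 20.878803253173828), 74.05460357666016) z pct [-0.0007  0.0075  0.0451]
top 89 [0.44999832 0.029043  ] ((0.4388434588909149, 0.029535293579101562), (0.03948161005973816, 0.03804206848144531), 1.0284961462020874)
foot 448 [0.4250121 0.0237168] ((0.42491066455841064, 0.02356395497918129), (0.04683079570531845, 0.03992297500371933), 13.970383644104004)
B [398 285  32  34 734] ((414.4000244140625, 301.70001220703125), (28.144268035888672, 28.776723861694336), 71.56504821777344) z pct [0.     0.0072 0.0446]
top 109 [ 0.45131406 -0.14785597] ((0.4360392689704895, -0.08456446975469589), (0.011447722092270851, 0.19199815392494202), 13.347085952758789)
foot 557 [ 0.42612785 -0.16270716] ((0.43012183904647827, -0.16173796355724335), (0.05511318892240524, 0.050055816769599915), 18.286399841308594)
crank 70 [ 0.58556795 -0.14986115  0.12564065] ((0.5864235758781433, -0.15075089037418365), (0.012896042317152023, 0.013197652995586395), 26.332672119140625)
wheel 17
[... 289 characters left out ...]
455627441)
tray rim 902 [ 0.44380451 -0.3389039   0.01653107] ((0.45416420698165894, -0.3345685601234436), (0.14112776517868042, 0.2499045878648758), 84.5490493774414)
mat [164 303  19   9  95] ((173.32432556152344, 307.44598388671875), (6.247161388397217, 18.577085494995117), 80.53767395019531) z pct [0.0004 0.0025 0.0058]
((0.4287833571434021, 0.1805911660194397), (0.34099096059799194, 0.016027754172682762), 89.55554962158203)
tray [ 461  227   71  127 8359] ((497.4865417480469, 290.0128173828125), (70.1072998046875, 124.43059539794922), 1.5074357986450195) z pct [0.0012 0.0042 0.0163]
((0.4664841294288635, -0.1991513967514038), (0.4078401029109955, 0.24790284037590027), 84.56660461425781)
```

View pics/crop1.png

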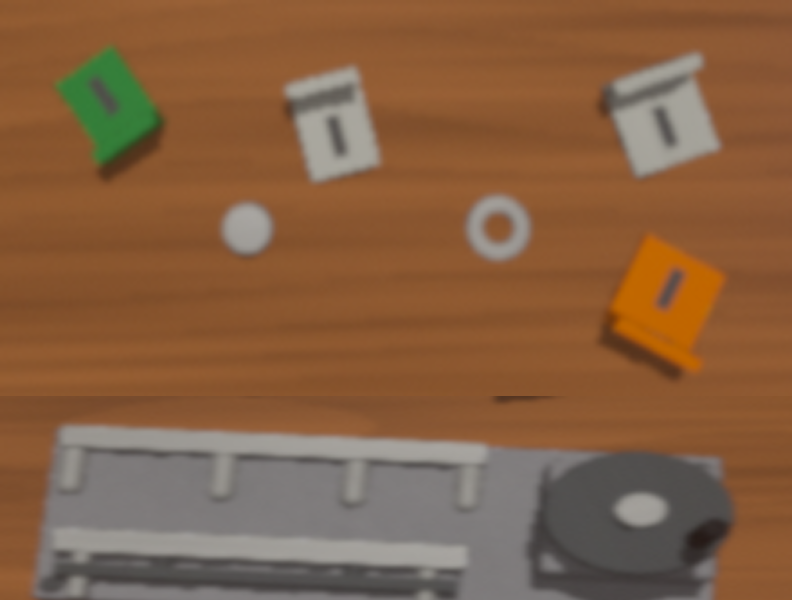

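Crop confirms: A (left, 40 mm foot) is br_narrow and B (right, 50 mm) is br_middle. br_wide is absent; green and orange parts are to be left. The ribs show the narrow nest next to the wheel.

Run:
```python
from h import *
z=np.load("top0.npz");im,d=z["im"],z["d"];c=imaging.get_calibration("top");P=cloud(c,d)
s=np.zeros(d.shape,bool);s[170:262,238:425]=1
Q=P[s]; q=Q[(Q[:,2]>.015)&(Q[:,2]<.1)]
r=cv2.minAreaRect(q[:,:2].astype(np.float32));print(r)
# fence top line for yaw
k=(Q[:,2]>.026)&(Q[:,2]<.034)&(Q[:,0]>.63);F=Q[k]
# far edge of fence via binning along y
yb=np.arange(-.05,.17,.01);e=[(y,F[(abs(F[:,1]-y)<.005),0].max()) for y in yb if (abs(F[:,1]-y)<.005).sum()>3]
e=np.array(e);p=np.polyfit(e[:,0],e[:,1],1);print("fence back line",p,np.abs(np.polyval(p,e[:,0])-e[:,1]).max(),F[:,1].min(),F[:,1].max())
th=-np.arctan(p[0]);W=np.array([.609,-.1223]);
def T(th):return np.array([[np.cos(th),-np.sin(th)],[np.sin(th),np.cos(th)]])
for th in(th,):
    C=W-T(th)@[0,-.14];L=(Q[:,:2]-C)@T(th)
    print("yaw",np.degrees(th),"C",C)
    b=(Q[:,2]>.015)&(Q[:,2]<.1);print("plate x",np.percentile(L[b,0],[.5,99.5]),"y",np.percentile(L[b,1],[.3,99.7]),"expect -78..62,-190..165")
    m=(L[:,0]>.015)&(L[:,0]<.033)&(Q[:,2]>.0255)&(Q[:,2]<.034)
    y=np.sort(L[m,1]);g=np.split(y,np.where(np.diff(y)>.006)[0]+1);print("ribs",[(round(a.min(),4),round(a.max(),4),len(a)) for a in g])
    m=(abs(L[:,1]-0.0)<.1)&(Q[:,2]>.02)
    for x0 in np.arange(-.06,.07,.004):
        mm=(abs(L[:,0]-x0)<.002)&(L[:,1]>-.05)&(L[:,1]<.14); 
        if mm.sum(): print(round(x0,3),np.percentile(Q[mm,2],[10,50,90]).round(4),end="; ")
h=np.array([.5864,-.1508]);l=T(th).T@(h-W);print("\ncrank rel",l,np.hypot(*l),np.degrees(np.arctan2(l[1],l[0])))
```

```text
((0.613419771194458, 0.004727035760879517), (0.35441482067108154, 0.14062409102916718), 84.85750579833984)
fence back line [0.08633518 0.68248987] 0.0012265474669158616 -0.08230934499686683 0.17137810753105215
yaw -4.934405632649129 C [0.62104213 0.01718114]
plate x [-0.07603884  0.06226456] y [-0.18730981  0.1623223 ] expect -78..62,-190..165
ribs [(np.float64(-0.0639), np.float64(-0.0518), 42), (np.float64(-0.0039), np.float64(0.0071), 40), (np.float64(0.0656), np.float64(0.0774), 39), (np.float64(0.145), np.float64(0.1568), 37)]
-0.06 [0.0179 0.0214 0.0348]; -0.056 [0.0332 0.0348 0.0371]; -0.052 [0.0328 0.035  0.0369]; -0.048 [0.0302 0.0344 0.0359]; -0.044 [0.0175 0.0199 0.0323]; -0.04 [0.0185 0.0296 0.0362]; -0.036 [0.034  0.0357 0.0374]; -0.032 [0.0336 0.0356 0.0376]; -0.028 [0.0336 0.0356 0.0379]; -0.024 [0.0334 0.0356 0.0374]; -0.02 [0.0182 0.0206 0.0345]; -0.016 [0.0173 0.0192 0.0213]; -0.012 [0.0172 0.0193 0.0212]; -0.008 [0.0173 0.0194 0.0214]; -0.004 [0.017  0.0191 0.0211]; 0.0 [0.0173 0.0195 0.0212]; 0.004 [0.0171 0.0192 0.0213]; 0.008 [0.0169 0.0192 0.0216]; 0.012 [0.0174 0.0194 0.0245]; 0.016 [0.0171 0.0195 0.0252]; 0.02 [0.0176 0.0199 0.0258]; 0.024 [0.0171 0.0194 0.0256]; 0.028 [0.0175 0.0194 0.0251]; 0.032 [0.017  0.0193 0.0262]; 0.036 [0.0171 0.0195 0.0256]; 0.04 [0.0172 0.0192 0.0251]; 0.044 [0.0173 0.0197 0.0276]; 0.048 [0.0197 0.0284 0.0311]; 0.052 [0.027  0.0291 0.0314]; 0.056 [0.0268 0.029  0.0313]; 0.06 [0.0275 0.0291 0.0313]; 0.064 [0.0265 0.0285 0.0308]; 
crank rel [-0.02006481 -0.03033832] 0.03637320442303643 -123.47939391633179
```

```bash
cat >> h.py <<'E'
from scipy.spatial.transform import Rotation as Ro
def go(x,y,z,yl):  # yl: wanted direction (deg) of tool-y line
    s=ctrl.get_state(); R=Ro.from_quat(s["tcp_rot"]).as_matrix(); p=s["eef_pos"]
    cur=np.degrees(np.arctan2(R[1,1],R[0,1])); best=None
    for k in(0,180):
        a=np.radians(yl+k); yv=np.array([np.cos(a),np.sin(a),0]); zv=np.array([0,0,-1.]); D=np.stack([np.cross(yv,zv),yv,zv],1)
        w=Ro.from_matrix(D@R.T).as_rotvec()/(np.pi/2)
        if best is None or np.linalg.norm(w)<np.linalg.norm(best): best=w
    dp=(np.array([x,y,z])-p)/.15
    print("t",round(s["time"],2),"pos",p.round(4),"ylin",round(cur,2),"| d150",dp.round(3),"turn90",best.round(4),"rows",int(np.ceil(max(np.linalg.norm(dp)/.275,np.linalg.norm(best)/.079))),"| q",s["qpos"].round(2),"op",round(s["opening"],3),"ff",round(float(s["finger_force"]),1),"F",s["contact_force"].round(1))
C0=np.array([.6217,.0167]);TH=np.radians(-5.05)
def cl(x,y): return C0+np.array([[np.cos(TH),-np.sin(TH)],[np.sin(TH),np.cos(TH)]])@[x,y]
E
python3 - <<'E'
from h import *
z=np.load("top0.npz");im,d=z["im"],z["d"];c=imaging.get_calibration("top");P=cloud(c,d)
for n,b in(("A",(280,330,300,345)),("B",(275,325,390,440))):
    Q=P[b[0]:b[1],b[2]:b[3]].reshape(-1,3);q=Q[(Q[:,2]>.039)&(Q[:,2]<.051)&(Q[:,0]>.4)&(Q[:,0]<.5)]
    print(n,len(q),q.mean(0),cv2.minAreaRect(q[:,:2].astype(np.float32)))
go(.4516,.0302,.2,13.97)
print(cl(.040,-.028),cl(.040,.037))
E
```

```text
A 85 [0.45143595 0.02993147 0.04398168] ((0.4515190124511719, 0.030018605291843414), (0.007884879596531391, 0.0398300476372242), 13.602909088134766)
B 105 [ 0.45263001 -0.15434628  0.04378603] ((0.4527775049209595, -0.15495632588863373), (0.007975494489073753, 0.04994288831949234), 18.026918411254883)
t 0.1 pos [ 0.1916 -0.6467  0.249 ] ylin -73.51 | d150 [ 1.734  4.512 -0.327] turn90 [-0.001  -0.0012  0.972 ] rows 18 | q [-1.43  0.29  1.58  0.    1.28 -0.15] op 1.001 ff 0.0 F [ 0.4  0.4 -0. ]
[ 0.65908003 -0.01471231] [0.66480166 0.05003537]
```

```bash
m="python3 -m handwheel"
$m '[.118,.22,0,0,0,.07,.118,.22,0,0,0,.07,.118,.22,0,0,0,.07,.118,.22,0,0,0,.07,.118,.22,0,0,0,.07]' 0.4 40 >/dev/null
$m '[.118,.22,0,0,0,.07,.118,.22,0,0,0,.07,.118,.22,0,0,0,.07,.118,.22,0,0,0,.07,.067,.25,-.03,0,0,.07]' >/dev/null
$m '[.067,.25,-.03,0,0,.07,.067,.25,-.03,0,0,.07,.067,.25,-.03,0,0,.07,.067,.25,-.03,0,0,.062,.067,.25,-.03,0,0,0]' >/dev/null
$m '[.067,.25,-.03,0,0,0,.067,.25,-.03,0,0,0,.067,.25,-.03,0,0,0,.067,.25,-.03,0,0,0,0,0,0,0,0,0]'
python3 -c "from h import *; go(.4515,.0301,.035,13.8)"
```

```text
t 0.1 pos [ 0.1916 -0.6467  0.249 ] ylin -73.51 | d150 [ 1.733  4.512 -1.427] turn90 [-0.001  -0.0012  0.9701] rows 19 | q [-1.43  0.29  1.58  0.    1.28 -0.15] op 1.001 ff 0.0 F [ 0.4  0.4 -0. ]invalid input: not JSON, or not a number
invalid input: not JSON, or not a number
invalid input: not JSON, or not a number
invalid input: not JSON, or not a number
```

```bash
python3 -m handwheel '[0.118,0.22,0,0,0,0.07,0.118,0.22,0,0,0,0.07,0.118,0.22,0,0,0,0.07,0.118,0.22,0,0,0,0.07,0.118,0.22,0,0,0,0.07]' 0.4 40
python3 -m handwheel '[0.118,0.22,0,0,0,0.07,0.118,0.22,0,0,0,0.07,0.118,0.22,0,0,0,0.07,0.118,0.22,0,0,0,0.07,0.067,0.25,-0.03,0,0,0.07]' >/dev/null
python3 -m handwheel '[0.067,0.25,-0.03,0,0,0.07,0.067,0.25,-0.03,0,0,0.07,0.067,0.25,-0.03,0,0,0.07,0.067,0.25,-0.03,0,0,0.062,0.067,0.25,-0.03,0,0,0]' >/dev/null
python3 -m handwheel '[0.067,0.25,-0.03,0,0,0,0.067,0.25,-0.03,0,0,0,0.067,0.25,-0.03,0,0,0,0.067,0.25,-0.03,0,0,0,0,0,0,0,0,0]'
python3 -c "from h import *; go(.4515,.0301,.035,13.8)"
```

```text
time: 0.52
eef_pos: [0.2805, -0.4803, 0.2495]
tcp_rot: [0.913, 0.409, 0.0, -0.001]
contact_force: [0.4, 0.6, -0.1]
opening: 0.401
finger_force: 0.0
time: 1.77
eef_pos: [0.451, 0.0304, 0.204]
tcp_rot: [0.613, 0.79, 0.001, -0.002]
contact_force: [-0.7, -0.0, 0.5]
opening: 0.401
finger_force: 0.0
t 1.77 pos [0.451  0.0304 0.204 ] ylin 14.38 | d150 [ 0.003 -0.002 -1.127] turn90 [-0.0018 -0.0012 -0.0064] rows 5 | q [-0.16 -0.18  2.15  0.    1.17 -0.41] op 0.401 ff 0.0 F [-0.7 -0.   0.5]
```

```bash
python3 -m handwheel '[0.003,-0.002,-0.225,0,0,-0.006,0,0,-0.225,0,0,0,0,0,-0.225,0,0,0,0,0,-0.225,0,0,0,0,0,-0.225,0,0,0]' >/dev/null
python3 -m handwheel '[0,0,0,0,0,0,0,0,0,0,0,0]'
python3 -m handwheel '[0,0,0,0,0,0,0,0,0,0,0,0,0,0,0,0,0,0,0,0,0,0,0,0,0,0,0,0,0,0]' 0 60
python3 -c "from h import *; go(.659,-.0147,.2,-5.05)"
```

```text
time: 2.35
eef_pos: [0.4499, 0.0245, 0.0349]
tcp_rot: [0.62, 0.785, -0.001, -0.003]
contact_force: [-0.0, -0.5, -0.0]
opening: 0.398
finger_force: 0.0
time: 2.77
eef_pos: [0.4543, 0.024, 0.0394]
tcp_rot: [0.619, 0.785, 0.001, 0.003]
contact_force: [0.2, 0.0, 7.4]
opening: 0.08
finger_force: 61.1
t 2.77 pos [0.4543 0.024  0.0394] ylin 13.45 | d150 [ 1.365 -0.258  1.071] turn90 [ 0.0014  0.0034 -0.2055] rows 7 | q [-0.17  0.1   2.24 -0.    0.8  -0.41] op 0.08 ff 61.1 F [0.2 0.  7.4]
```

```bash
python3 -m handwheel '[0,0,0.03,0,0,0,0,0,0.03,0,0,0,0,0,0,0,0,0]'
python3 -m handwheel '[0,0,0.2,0,0,0,0,0,0.2,0,0,0,0,0,0.2,0,0,0,0,0,0.2,0,0,0,0,0,0,0,0,0]'
python3 -c "from h import *; go(.659,-.0147,.2,-5.05)
for n in('scene',):
    im,d,c=shot(n);cv2.imwrite('pics/s1.png',cv2.resize(im[100:340,180:500],None,fx=2,fy=2))"
```

```text
time: 3.02
eef_pos: [0.4525, 0.0245, 0.0468]
tcp_rot: [0.62, 0.785, 0.001, 0.001]
contact_force: [0.5, -0.4, -0.4]
opening: 0.08
finger_force: 59.9
time: 3.43
eef_pos: [0.4556, 0.024, 0.1722]
tcp_rot: [0.619, 0.785, 0.003, 0.005]
contact_force: [1.2, 0.5, 1.3]
opening: 0.08
finger_force: 60.0
t 3.43 pos [0.4556 0.024  0.1722] ylin 13.44 | d150 [ 1.356 -0.258  0.185] turn90 [ 0.0025  0.0075 -0.2055] rows 6 | q [-0.17 -0.13  2.17  0.    1.09 -0.41] op 0.08 ff 60.0 F [1.2 0.5 1.3]
```

View pics/s1.png

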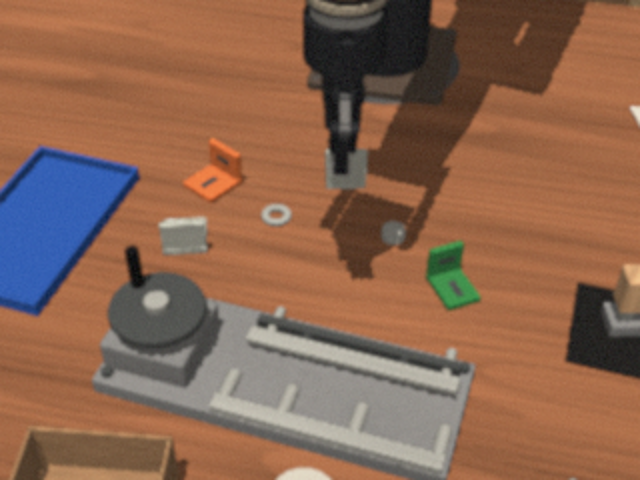

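s1 shows the narrow bracket (crop 347,168) upright in the fingers, fingers ~6 mm to its -y side, which matches the TCP reading at closing.

```bash
python3 -m handwheel '[0,0,0,0,0,0,0,0,0,0,0,0,0,0,0,0,0,0,0,0,0,0,0,0]'
python3 -c "from h import *; a=cl(.0400,-.028)-np.array([-np.sin(TH),np.cos(TH)])*.006;print(a); go(a[0],a[1],.12,-5.05)"
```

```text
time: 3.82
eef_pos: [0.4508, 0.0247, 0.1638]
tcp_rot: [0.62, 0.785, -0.001, -0.002]
contact_force: [0.4, 0.1, -1.0]
opening: 0.077
finger_force: 59.9
[ 0.65855188 -0.02068902]
t 3.82 pos [0.4508 0.0247 0.1638] ylin 13.43 | d150 [ 1.385 -0.302 -0.292] turn90 [-0.0007 -0.0021 -0.2053] rows 6 | q [-0.17 -0.13  2.18 -0.    1.09 -0.41] op 0.077 ff 59.9 F [ 0.4  0.1 -1. ]
```

```bash
python3 -m handwheel '[0.23,-0.05,0,0,0,-0.04,0.23,-0.05,0,0,0,-0.04,0.23,-0.05,0,0,0,-0.04,0.23,-0.05,-0.05,0,0,-0.04,0.23,-0.05,-0.1,0,0,-0.04]' >/dev/null
python3 -m handwheel '[0.15,-0.03,-0.1,0,0,-0.005,0.085,-0.022,-0.04,0,0,0,0,0,0,0,0,0,0,0,0,0,0,0,0,0,0,0,0,0]' >/dev/null
python3 -m handwheel '[0,0,0,0,0,0,0,0,0,0,0,0,0,0,0,0,0,0]'
python3 -c "from h import *; go(.6586,-.0207,.060,-5.05)"
```

```text
time: 4.9
eef_pos: [0.6594, -0.0206, 0.123]
tcp_rot: [0.737, 0.676, 0.0, 0.0]
contact_force: [0.9, -0.9, -0.6]
opening: 0.082
finger_force: 59.8
t 4.9 pos [ 0.6594 -0.0206  0.123 ] ylin -5.01 | d150 [-0.005 -0.001 -0.42 ] turn90 [ 0.0001  0.0007 -0.0005] rows 2 | q [-0.18  0.38  1.71  0.    1.06 -0.1 ] op 0.082 ff 59.8 F [ 0.9 -0.9 -0.6]
```

```bash
python3 -m handwheel '[-0.005,0,-0.13,0,0,0,0,0,-0.13,0,0,0,0,0,-0.08,0,0,0,0,0,-0.04,0,0,0,0,0,-0.02,0,0,0]' >/dev/null
python3 -m handwheel '[0,0,0,0,0,0,0,0,0,0,0,0,0,0,0,0,0,0,0,0,0,0,0,0]'
python3 -m handwheel '[0,0,-0.013,0,0,0,0,0,0,0,0,0,0,0,0,0,0,0]'
python3 -c "from h import *; go(.6586,-.0207,.060,-5.05)"
```

```text
time: 5.65
eef_pos: [0.6597, -0.021, 0.0633]
tcp_rot: [0.737, 0.675, 0.001, 0.001]
contact_force: [0.4, -0.1, -0.9]
opening: 0.079
finger_force: 63.6
time: 5.9
eef_pos: [0.6588, -0.0208, 0.0602]
tcp_rot: [0.737, 0.675, -0.0, -0.0]
contact_force: [0.8, -0.6, -0.3]
opening: 0.079
finger_force: 63.6
t 5.9 pos [ 0.6588 -0.0208  0.0602] ylin -5.02 | d150 [-0.002  0.001 -0.001] turn90 [ 0.     -0.     -0.0003] rows 1 | q [-0.19  0.46  1.73 -0.    0.96 -0.1 ] op 0.079 ff 63.6 F [ 0.8 -0.6 -0.3]
```

```bash
python3 -m handwheel '[0,0,-0.01,0,0,0,0,0,0,0,0,0,0,0,0,0,0,0]'
python3 -m handwheel '[0,0,-0.01,0,0,0,0,0,0,0,0,0,0,0,0,0,0,0]'
python3 - <<'E'
from h import *
im,d,c=shot('scene');cv2.imwrite('pics/s2.png',cv2.resize(im[230:345,220:430],None,fx=3.5,fy=3.5,interpolation=cv2.INTER_CUBIC))
E
```

```text
time: 6.15
eef_pos: [0.6592, -0.0208, 0.0595]
tcp_rot: [0.737, 0.675, 0.0, 0.0]
contact_force: [-2.9, -0.1, 4.5]
opening: 0.084
finger_force: 64.4
time: 6.4
eef_pos: [0.6593, -0.0209, 0.0594]
tcp_rot: [0.737, 0.676, -0.0, 0.0]
contact_force: [-5.4, 0.8, 10.0]
opening: 0.08
finger_force: 65.5
```

View pics/s2.png

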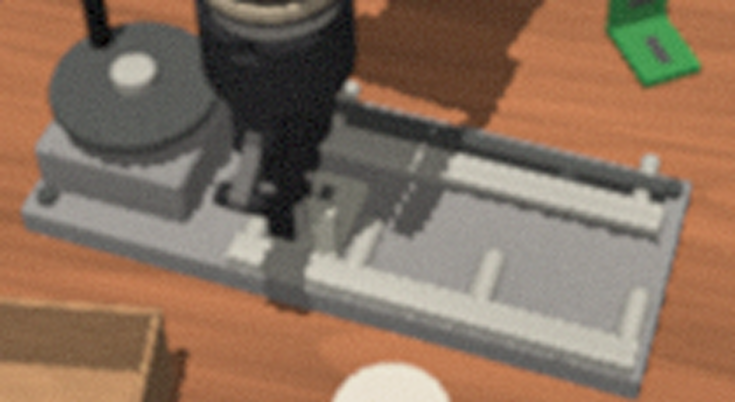

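s2: the narrow bracket is in the nest beside the wheel (crop ~330,215) against the fence; releasing.

```bash
python3 -m handwheel '[0,0,0.015,0,0,0,0,0,0,0,0,0,0,0,0,0,0,0,0,0,0,0,0,0]' 0.35
python3 -m handwheel '[0,0,0.05,0,0,0,0,0,0.1,0,0,0,0,0,0.2,0,0,0,0,0,0.2,0,0,0,0,0,0.2,0,0,0]' >/dev/null
python3 -m handwheel '[-0.1,0,0.15,0,0,0,0,0,0,0,0,0,0,0,0,0,0,0,0,0,0,0,0,0,0,0,0,0,0,0]'
python3 - <<'E'
from h import *
im,d,c=shot('top');P=cloud(c,d);Q=P[165:265,235:425].reshape(-1,3)
q=Q[(Q[:,2]>.0575)&(Q[:,2]<.071)&(Q[:,1]>-.06)&(Q[:,1]<.03)&(Q[:,0]>.63)]
print(len(q),cv2.minAreaRect(q[:,:2].astype(np.float32)), "want",cl(.041,-.028))
cv2.imwrite('pics/t3.png',cv2.resize(im[160:330,235:450],None,fx=3.5,fy=3.5))
go(.4527,-.1546,.2,18.1)
E
```

```text
time: 6.78
eef_pos: [0.6586, -0.0208, 0.0588]
tcp_rot: [0.737, 0.675, -0.0, -0.0]
contact_force: [0.5, 0.3, -0.1]
opening: 0.352
finger_force: 0.0
time: 7.62
eef_pos: [0.6432, -0.0207, 0.1929]
tcp_rot: [0.737, 0.675, -0.001, -0.001]
contact_force: [0.2, 0.2, -0.3]
opening: 0.351
finger_force: 0.0
0 ((0.0, 0.0), (0.0, 0.0), 0.0) want [ 0.66007615 -0.01480034]
t 7.67 pos [ 0.6431 -0.0207  0.1925] ylin -5.02 | d150 [-1.27  -0.893  0.05 ] turn90 [ 0.     -0.002   0.2569] rows 6 | q [-0.19  0.27  1.71  0.    1.17 -0.1 ] op 0.35 ff 0.0 F [ 0.3 -0.  -0.4]
```

```bash
python3 -m handwheel '[-0.2,-0.14,0.02,0,0,0.043,-0.2,-0.14,0.02,0,0,0.043,-0.2,-0.14,0.01,0,0,0.043,-0.2,-0.14,0,0,0,0.043,-0.2,-0.14,0,0,0,0.043]' >/dev/null
python3 -m handwheel '[-0.17,-0.12,0,0,0,0.042,-0.1,-0.073,0,0,0,0,0,0,0,0,0,0,0,0,0,0,0,0,0,0,0,0,0,0]' >/dev/null
python3 -m handwheel '[0,0,0,0,0,0,0,0,0,0,0,0]'
python3 - <<'E'
from h import *
im,d,c=shot('top');P=cloud(c,d);Q=P[165:265,235:425].reshape(-1,3)
q=Q[(Q[:,2]>.0575)&(Q[:,2]<.071)&(Q[:,1]>-.06)&(Q[:,1]<.03)&(Q[:,0]>.63)]
print(len(q),cv2.minAreaRect(q[:,:2].astype(np.float32)), "want",cl(.041,-.028))
go(.4527,-.1546,.041,18.1)
E
```

```text
time: 8.67
eef_pos: [0.4541, -0.1542, 0.2016]
tcp_rot: [0.586, 0.81, 0.0, -0.0]
contact_force: [0.1, -0.2, 0.7]
opening: 0.349
finger_force: 0.0
92 ((0.6585917472839355, -0.0143178291618824), (0.038798898458480835, 0.008149825036525726), 84.49015045166016) want [ 0.66007615 -0.01480034]
t 8.72 pos [ 0.454  -0.1542  0.2017] ylin 18.19 | d150 [-0.009 -0.003 -1.071] turn90 [-0.0002 -0.0002 -0.001 ] rows 4 | q [-0.54 -0.11  2.09  0.    1.16 -0.86] op 0.349 ff 0.0 F [-0.   0.3 -0.4]
```

```bash
python3 -m handwheel '[-0.009,-0.003,-0.24,0,0,0,0,0,-0.24,0,0,0,0,0,-0.24,0,0,0,0,0,-0.2,0,0,0,0,0,-0.1,0,0,0]' >/dev/null
python3 -m handwheel '[0,0,-0.05,0,0,0,0,0,0,0,0,0,0,0,0,0,0,0,0,0,0,0,0,0,0,0,0,0,0,0]'
python3 -m handwheel '[0,0,0,0,0,0,0,0,0,0,0,0,0,0,0,0,0,0,0,0,0,0,0,0,0,0,0,0,0,0]' 0 60
python3 -c "from h import *; go(.6648,.0500,.18,-5.05)"
```

```text
time: 9.55
eef_pos: [0.4534, -0.1559, 0.0431]
tcp_rot: [0.587, 0.81, 0.0, 0.002]
contact_force: [1.1, 0.3, 0.2]
opening: 0.349
finger_force: 0.0
time: 9.97
eef_pos: [0.453, -0.1557, 0.0427]
tcp_rot: [0.587, 0.81, 0.0, 0.001]
contact_force: [-0.9, 1.2, 7.0]
opening: 0.076
finger_force: 62.1
t 9.97 pos [ 0.453  -0.1557  0.0427] ylin 18.1 | d150 [1.412 1.371 0.915] turn90 [ 0.0009  0.0011 -0.2572] rows 8 | q [-0.54  0.14  2.18  0.    0.82 -0.86] op 0.076 ff 62.1 F [-0.9  1.2  7. ]
```

```bash
python3 -m handwheel '[0,0,0.1,0,0,0,0,0,0.24,0,0,0,0,0,0.24,0,0,0,0,0,0.2,0,0,0,0.1,0.1,0.1,0,0,-0.04]' >/dev/null
python3 -m handwheel '[0.19,0.185,0.04,0,0,-0.04,0.19,0.185,0,0,0,-0.04,0.19,0.185,0,0,0,-0.04,0.19,0.185,0,0,0,-0.04,0.19,0.185,0,0,0,-0.04]' >/dev/null
python3 -m handwheel '[0.19,0.185,0,0,0,-0.017,0.12,0.1,-0.1,0,0,0,0.052,0.061,-0.1,0,0,0,0,0,-0.1,0,0,0,0,0,-0.06,0,0,0]' >/dev/null
python3 -m handwheel '[0,0,0,0,0,0,0,0,0,0,0,0,0,0,0,0,0,0,0,0,0,0,0,0,0,0,0,0,0,0]'
python3 -c "
from h import *;a=cl(.0400,.037)+np.array([-np.sin(TH),np.cos(TH)])*-.0006;print(a); go(a[0],a[1],.066,-5.05)"
```

```text
time: 11.63
eef_pos: [0.6643, 0.0498, 0.1269]
tcp_rot: [0.738, 0.675, 0.001, 0.001]
contact_force: [0.7, 0.5, -1.3]
opening: 0.079
finger_force: 61.0
[0.66474884 0.0494377 ]
t 11.63 pos [0.6643 0.0498 0.1269] ylin -5.07 | d150 [ 0.003 -0.002 -0.406] turn90 [0.0001 0.0015 0.0002] rows 2 | q [-0.08  0.38  1.69 -0.    1.07  0.01] op 0.079 ff 61.0 F [ 0.7  0.5 -1.3]
```

```bash
python3 -m handwheel '[0.002,0,-0.13,0,0,0,0,0,-0.13,0,0,0,0,0,-0.08,0,0,0,0,0,-0.04,0,0,0,0,0,-0.02,0,0,0]' >/dev/null
python3 -m handwheel '[0,0,0,0,0,0,0,0,0,0,0,0,0,0,0,0,0,0,0,0,0,0,0,0]'
python3 -m handwheel '[0,0,-0.013,0,0,0,0,0,0,0,0,0,0,0,0,0,0,0]'
python3 -m handwheel '[0,0,-0.013,0,0,0,0,0,0,0,0,0,0,0,0,0,0,0]'
```

```text
time: 12.38
eef_pos: [0.6649, 0.0504, 0.0666]
tcp_rot: [0.737, 0.675, 0.001, 0.001]
contact_force: [0.5, 0.3, -0.7]
opening: 0.075
finger_force: 61.0
time: 12.63
eef_pos: [0.6641, 0.0505, 0.0634]
tcp_rot: [0.737, 0.675, -0.0, -0.0]
contact_force: [-0.3, -0.9, -0.8]
opening: 0.076
finger_force: 61.0
time: 12.88
eef_pos: [0.6645, 0.0505, 0.0627]
tcp_rot: [0.737, 0.676, 0.0, 0.0]
contact_force: [-2.2, -0.3, 6.2]
opening: 0.08
finger_force: 61.8
```

```bash
python3 -m handwheel '[0,0,0.012,0,0,0,0,0,0,0,0,0,0,0,0,0,0,0,0,0,0,0,0,0]' 0.35
python3 -m handwheel '[0,0,0.05,0,0,0,0,0,0.1,0,0,0,0,0,0.2,0,0,0,0,0,0.2,0,0,0,0,0,0.2,0,0,0]' >/dev/null
python3 -m handwheel '[-0.02,-0.1,0.2,0,0,0,-0.1,-0.2,0.1,0,0,0,-0.1,-0.24,0,0,0,0,-0.1,-0.24,0,0,0,0,-0.1,-0.24,0,0,0,0]' 0.55 >/dev/null
python3 -m handwheel '[-0.07,-0.2,0,0,0,0,-0.03,-0.123,0,0,0,0,0,0,0,0,0,0,0,0,0,0,0,0,0,0,0,0,0,0]' >/dev/null
python3 -m handwheel '[0,0,0,0,0,0,0,0,0,0,0,0]'
python3 - <<'E'
from h import *
im,d,c=shot('top');P=cloud(c,d);Q=P[165:265,235:425].reshape(-1,3)
for yl in((-.06,.02),(.02,.09)):
    q=Q[(Q[:,2]>.0575)&(Q[:,2]<.071)&(Q[:,1]>yl[0])&(Q[:,1]<yl[1])&(Q[:,0]>.63)]
    if len(q):print(len(q),cv2.minAreaRect(q[:,:2].astype(np.float32)))
go(.5865,-.1508,.107,-5.05)
im,d,c=shot('scene');cv2.imwrite('pics/s4.png',cv2.resize(im[200:345,200:430],None,fx=3.3,fy=3.3,interpolation=cv2.INTER_CUBIC))
E
```

```text
time: 13.22
eef_pos: [0.664, 0.0504, 0.0629]
tcp_rot: [0.737, 0.675, -0.0, -0.0]
contact_force: [-0.4, 0.3, -0.2]
opening: 0.352
finger_force: 0.0
time: 14.63
eef_pos: [0.5865, -0.1498, 0.221]
tcp_rot: [0.737, 0.676, 0.0, 0.0]
contact_force: [-0.5, -0.1, -0.4]
opening: 0.552
finger_force: 0.0
92 ((0.6586505770683289, -0.014329290017485619), (0.03868566080927849, 0.007848127745091915), 85.0108413696289)
117 ((0.6634549498558044, 0.05082586407661438), (0.04869289696216583, 0.008912712335586548), 85.0555648803711)
t 14.68 pos [ 0.5865 -0.1498  0.2208] ylin -4.92 | d150 [ 0.    -0.006 -0.759] turn90 [-0.0001  0.     -0.0014] rows 3 | q [-0.42  0.16  1.78  0.    1.2  -0.33] op 0.549 ff 0.0 F [-0.4  0.5 -0.6]
```

View pics/s4.png

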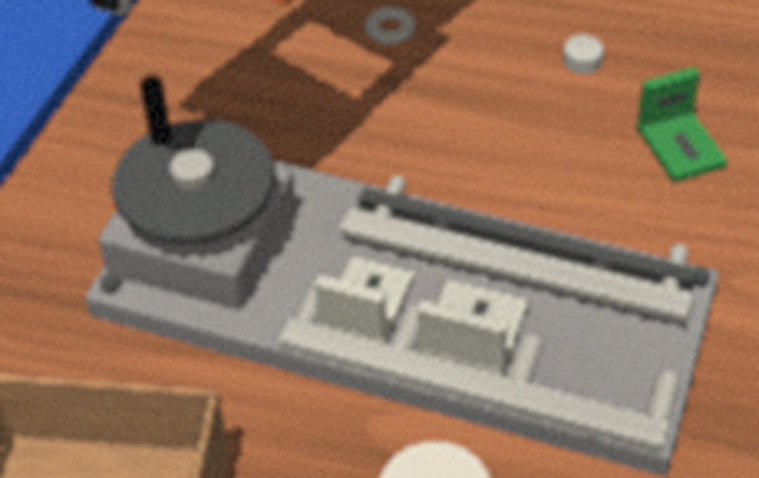

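s4: both brackets stand in their nests with legs against the fence (narrow ~355,295, middle ~465,325), crank at (155,110).

```bash
python3 -m handwheel '[0,-0.006,-0.2,0,0,0,0,0,-0.2,0,0,0,0,0,-0.18,0,0,0,0,0,-0.12,0,0,0,0,0,-0.055,0,0,0]' >/dev/null
python3 -m handwheel '[0,0,0,0,0,0,0,0,0,0,0,0,0,0,0,0,0,0,0,0,0,0,0,0]'
python3 -m handwheel '[0,0,0,0,0,0,0,0,0,0,0,0,0,0,0,0,0,0,0,0,0,0,0,0,0,0,0,0,0,0]' 0 40
python3 -m handwheel '[-0.043,0.046,0,0,0,0,-0.03,0.055,0,0,0,0,-0.015,0.061,0,0,0,0,0.002,0.063,0,0,0,0,0,0,0,0,0,0]'
```

```text
time: 15.48
eef_pos: [0.5874, -0.1524, 0.1097]
tcp_rot: [0.737, 0.676, 0.001, 0.002]
contact_force: [0.0, 0.0, -0.6]
opening: 0.552
finger_force: 0.0
time: 15.9
eef_pos: [0.587, -0.152, 0.1086]
tcp_rot: [0.737, 0.675, 0.001, 0.001]
contact_force: [1.9, 1.4, 3.6]
opening: 0.15
finger_force: 39.1
time: 16.32
eef_pos: [0.5747, -0.1197, 0.1087]
tcp_rot: [0.737, 0.676, 0.0, 0.003]
contact_force: [4.1, -4.3, 0.0]
opening: 0.156
finger_force: 40.2
```

```bash
python3 -m handwheel '[0.018,0.06,0,0,0,0,0.033,0.054,0,0,0,0,0.046,0.043,0,0,0,0,0.055,0.03,0,0,0,0,0.061,0.015,0,0,0,0]' | grep -E "pos|contact|open"
python3 -m handwheel '[0.063,-0.002,0,0,0,0,0.06,-0.018,0,0,0,0,0.054,-0.033,0,0,0,0,0.043,-0.046,0,0,0,0,0.03,-0.055,0,0,0,0]' | grep -E "pos|contact|open"
python3 -m handwheel '[0.015,-0.061,0,0,0,0,-0.002,-0.063,0,0,0,0,-0.018,-0.06,0,0,0,0,0,0,0,0,0,0,0,0,0,0,0,0]'| grep -E "pos|contact|open"
```

```text
eef_pos: [0.5958, -0.0798, 0.1081]
contact_force: [-30.4, 33.1, 32.7]
opening: 0.148
eef_pos: [0.6469, -0.1043, 0.1093]
contact_force: [3.6, 5.6, 1.4]
opening: 0.001
eef_pos: [0.6415, -0.1371, 0.1081]
contact_force: [-0.6, 4.1, 4.4]
opening: 0.002
```

```bash
python3 -m handwheel '[0,0,0.1,0,0,0,0,0,0.2,0,0,0,0,0,0.2,0,0,0,0.1,0.1,0.2,0,0,0,0.2,0.25,0,0,0,0]' >/dev/null
python3 -m handwheel '[0.1,0.25,0,0,0,0,0,0.25,0,0,0,0,0,0,0,0,0,0,0,0,0,0,0,0]' 0.5 >/dev/null
python3 - <<'E'
from h import *
im,d,c=shot('top');P=cloud(c,d)
s=P[165:265,350:440].reshape(-1,3)
for lo,hi in((.1,.14),(.083,.1),(.07,.083)):
    q=s[(s[:,2]>lo)&(s[:,2]<hi)];print(lo,len(q),q.mean(0) if len(q) else 0, cv2.minAreaRect(q[:,:2].astype(np.float32)) if len(q)>3 else 0)
a=im[165:265,235:435];
im2,d2,c2=shot('scene')
b=im2[200:345,200:430]
cv2.imwrite('pics/s5.png',np.vstack([cv2.resize(a,(600,280)),cv2.resize(b,(600,320))[:320]]))
go(.66,0,.2,-5)
E
```

```text
0.1 72 [ 0.6275103  -0.15212597  0.12129516] ((0.6286419034004211, -0.1526854783296585), (0.013257678598165512, 0.012533575296401978), 24.47313690185547)
0.083 145 [ 0.61210074 -0.12553632  0.08733119] ((0.6171282529830933, -0.11024118959903717), (0.05303841829299927, 0.08138428628444672), 41.816219329833984)
0.07 1621 [ 0.60747978 -0.12259045  0.0789216 ] ((0.6096659302711487, -0.12534740567207336), (0.09067702293395996, 0.09491010755300522), 87.55260467529297)
t 18.42 pos [ 0.6977 -0.0168  0.2128] ylin -5.01 | d150 [-0.251  0.112 -0.085] turn90 [ 0.0008 -0.0002  0.0001] rows 2 | q [-0.17  0.36  1.55 -0.    1.23 -0.08] op 0.5 ff 0.0 F [-1.1  0.4  0.3]
```

View pics/s5.png

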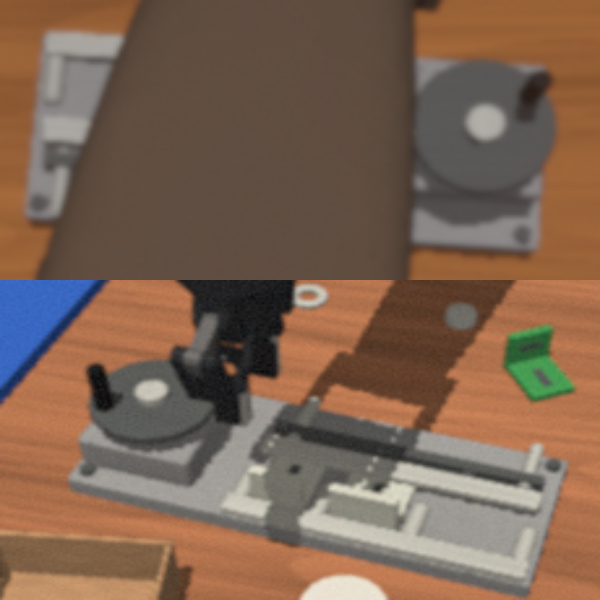

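Run:
```python
from h import *
def jaw(im,d,c,lo,hi):
    P=cloud(c,d).reshape(-1,3);L=(P[:,:2]-C0)@np.array([[np.cos(TH),-np.sin(TH)],[np.sin(TH),np.cos(TH)]])
    m=(L[:,1]>lo)&(L[:,1]<hi)&(P[:,2]>.0315)&(P[:,2]<.041)&(L[:,0]>-.045)&(L[:,0]<.03)
    return m.sum(),np.percentile(L[m,0],[2,50,98]).round(4)
z=np.load("top0.npz");c=imaging.get_calibration("top")
print(jaw(z["im"],z["d"],c,.12,.15),jaw(z["im"],z["d"],c,-.04,.15))
im,d,c=shot("top");print(jaw(im,d,c,.12,.15))
z=np.load("scene0.npz");c=imaging.get_calibration("scene");print(jaw(z["im"],z["d"],c,.08,.13))
im,d,c=shot("scene");print(jaw(im,d,c,.08,.13))
```

```text
(np.int64(135), array([-0.0419, -0.0321, -0.0228])) (np.int64(853), array([-0.0426, -0.0321, -0.023 ]))
(np.int64(193), array([-0.0413, -0.0177, -0.0041]))
(np.int64(236), array([-0.0429, -0.029 , -0.0212]))
(np.int64(397), array([-0.0387, -0.0171, -0.0026]))
```

s5: crank handle at top crop (535,85), i.e. world (0.6285,-0.1527). The grip slipped mid-turn, but the jaw did advance about 19 mm. I'll regrip and turn the tool along with the handle.

```bash
python3 -m handwheel '[-0.04,-0.07,0,0,0,0.07,-0.08,-0.15,0,0,0,0.07,-0.1,-0.2,0,0,0,0.07,-0.1,-0.2,0,0,0,0.07,-0.08,-0.15,0,0,0,0.07]' >/dev/null
python3 -m handwheel '[-0.06,-0.136,0,0,0,0.072,0,0,0,0,0,0,0,0,0,0,0,0,0,0,0,0,0,0,0,0,0,0,0,0]'
python3 -c "from h import *; go(.6285,-.1527,.107,33)"
```

```text
time: 19.35
eef_pos: [0.6292, -0.1516, 0.2126]
tcp_rot: [0.478, 0.878, 0.0, 0.0]
contact_force: [-0.5, 0.0, 0.2]
opening: 0.496
finger_force: 0.0
t 19.35 pos [ 0.6292 -0.1516  0.2126] ylin 32.91 | d150 [-0.004 -0.007 -0.704] turn90 [-0.0001  0.0001  0.001 ] rows 3 | q [-0.39  0.26  1.68  0.    1.2  -0.97] op 0.496 ff 0.0 F [-0.5  0.   0.2]
```

```bash
python3 -m handwheel '[-0.004,-0.007,-0.2,0,0,0,0,0,-0.2,0,0,0,0,0,-0.15,0,0,0,0,0,-0.1,0,0,0,0,0,-0.054,0,0,0]' >/dev/null
python3 -m handwheel '[0,0,0,0,0,0,0,0,0,0,0,0,0,0,0,0,0,0,0,0,0,0,0,0]'
python3 -m handwheel '[0,0,0,0,0,0,0,0,0,0,0,0,0,0,0,0,0,0,0,0,0,0,0,0,0,0,0,0,0,0]' 0 40
python3 -m handwheel '[-0.0255,-0.0144,0,0,0,-0.0778,-0.0271,-0.0112,0,0,0,-0.0778,-0.0282,-0.0078,0,0,0,-0.0778,-0.029,-0.0043,0,0,0,-0.0778,-0.0293,-0.0008,0,0,0,-0.0778]'
```

```text
time: 20.1
eef_pos: [0.6295, -0.1532, 0.1089]
tcp_rot: [0.477, 0.879, 0.0, 0.002]
contact_force: [-0.7, -0.2, 0.1]
opening: 0.499
finger_force: 0.0
time: 20.52
eef_pos: [0.6291, -0.1531, 0.108]
tcp_rot: [0.478, 0.879, 0.0, 0.001]
contact_force: [-0.3, 0.9, 4.1]
opening: 0.149
finger_force: 39.1
time: 20.93
eef_pos: [0.6087, -0.1585, 0.108]
tcp_rot: [0.722, 0.692, 0.001, 0.001]
contact_force: [3.1, 2.6, 2.8]
opening: 0.153
finger_force: 39.3
```

```bash
python3 -m handwheel '[-0.0292,0.0028,0,0,0,-0.0778,-0.0286,0.0063,0,0,0,-0.0778,-0.0276,0.0098,0,0,0,-0.0778,-0.0262,0.0131,0,0,0,-0.0778,0,0,0,0,0,0]'
python3 -m handwheel '[-0.0244,0.0162,0,0,0,-0.0778,0,0,0,0,0,0,0,0,0,0,0,0]'
python3 -m handwheel '[-0.0223,0.019,0,0,0,-0.0778,0,0,0,0,0,0,0,0,0,0,0,0]'
```

```text
time: 21.35
eef_pos: [0.5919, -0.1534, 0.1081]
tcp_rot: [0.867, 0.498, 0.002, 0.001]
contact_force: [4.3, 3.1, 2.3]
opening: 0.148
finger_force: 39.3
time: 21.6
eef_pos: [0.5886, -0.1511, 0.108]
tcp_rot: [0.895, 0.447, 0.002, 0.001]
contact_force: [4.6, 2.5, 1.9]
opening: 0.144
finger_force: 39.6
time: 21.85
eef_pos: [0.588, -0.1501, 0.1081]
tcp_rot: [0.92, 0.392, 0.005, 0.004]
contact_force: [14.4, -1.8, -4.9]
opening: 0.151
finger_force: 40.2
```

```bash
python3 -m handwheel '[-0.01,0.011,0,0,0,-0.03,0,0,0,0,0,0,0,0,0,0,0,0]'
python3 - <<'E'
from h import *
im,d,c=shot("top");P=cloud(c,d).reshape(-1,3);L=(P[:,:2]-C0)@np.array([[np.cos(TH),-np.sin(TH)],[np.sin(TH),np.cos(TH)]])
for lo,hi in((.07,.15),):
    m=(L[:,1]>lo)&(L[:,1]<hi)&(P[:,2]>.0315)&(P[:,2]<.041)&(L[:,0]>-.045)&(L[:,0]<.03);print(m.sum(),np.percentile(L[m,0],[2,50,98]).round(4))
E
```

```text
time: 22.1
eef_pos: [0.5883, -0.1498, 0.1082]
tcp_rot: [0.929, 0.37, 0.007, 0.007]
contact_force: [19.6, -6.0, -9.9]
opening: 0.153
finger_force: 40.9
561 [-0.0348 -0.0184 -0.0038]
```

```bash
python3 -m handwheel '[0.016,-0.015,0,0,0,0.05,0,0,0,0,0,0]'
python3 -m handwheel '[0,0,0,0,0,0,0,0,0,0,0,0,0,0,0,0,0,0]' 0.45 >/dev/null
python3 -m handwheel '[0,0,0.1,0,0,0,0,0,0.2,0,0,0,0,0,0.2,0,0,0,-0.1,0,0.2,0,0,0,-0.2,0,0,0,0,0]' >/dev/null
python3 -m handwheel '[-0.2,0.1,0,0,0,0,-0.15,0.2,0,0,0,0,-0.05,0.2,0,0,0,0.05,0,0.2,0,0,0,0.05,0,0.2,0,0,0,0.05]' 0.7 >/dev/null
python3 - <<'E'
from h import *
im,d,c=shot("top");P=cloud(c,d)
def rep(n,q):print(n,len(q),q.mean(0).round(4),cv2.minAreaRect(q[:,:2].astype(np.float32)))
Q=P[240:345,110:225].reshape(-1,3);rep("grip",Q[(Q[:,2]>.065)&(Q[:,2]<.09)])
hsv=cv2.cvtColor(im,cv2.COLOR_BGR2HSV);m=(hsv[...,2]<60);m[:,:120]=0;m[:,215:]=0;m[:245]=0;m[340:]=0
q=P[m];q=q[(q[:,2]>-.003)&(q[:,2]<.008)&(q[:,1]>.2)];rep("mat",q)
Q=P[165:265,350:440].reshape(-1,3);q=Q[(Q[:,2]>.1)&(Q[:,2]<.14)]
if len(q):rep("crank",q)
cv2.imwrite("pics/t6.png",cv2.resize(im[230:350,110:270],None,fx=4,fy=4))
go(.4553,.3325,.2,0)
E
```

```text
time: 22.32
eef_pos: [0.5883, -0.1502, 0.1081]
tcp_rot: [0.914, 0.406, 0.004, 0.003]
contact_force: [10.6, -0.7, -2.2]
opening: 0.148
finger_force: 40.1
grip 241 [0.455  0.3306 0.0763] ((0.4554969072341919, 0.33240145444869995), (0.028429891914129257, 0.028400519862771034), 14.410096168518066)
mat 2371 [0.4678 0.3396 0.0025] ((0.46609777212142944, 0.34140750765800476), (0.11469516903162003, 0.11344204097986221), 85.17880249023438)
crank 67 [ 0.585  -0.1496  0.1214] ((0.5859032869338989, -0.1509387344121933), (0.011725744232535362, 0.013537826016545296), 0.8553312420845032)
t 23.45 pos [ 0.4778 -0.009   0.2114] ylin -28.21 | d150 [-0.15   2.277 -0.076] turn90 [-0.002  -0.0017  0.3135] rows 9 | q [-0.23 -0.12  2.08  0.    1.18  0.26] op 0.697 ff 0.0 F [-2.5  3.2 -0.1]
```

View pics/t6.png

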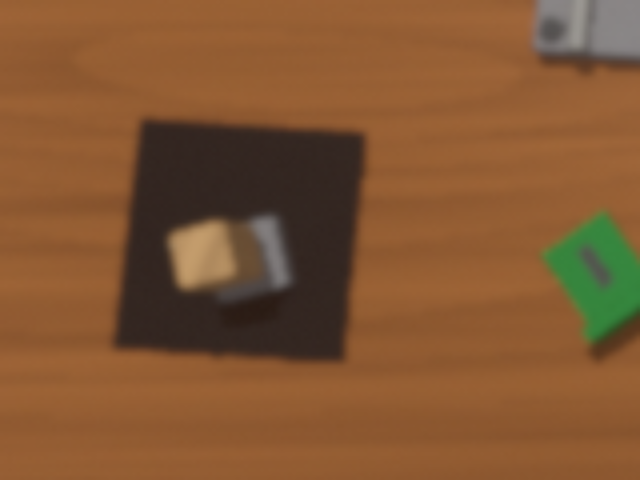

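t6: stone upright at crop (205,255)=px (161,294) on the mat whose middle is at about px (170,290).

```bash
python3 -m handwheel '[-0.015,0.2,0,0,0,0.07,-0.015,0.25,0,0,0,0.07,-0.015,0.25,0,0,0,0.07,-0.015,0.25,0,0,0,0.07,-0.015,0.25,0,0,0,0.07]' >/dev/null
python3 -m handwheel '[-0.015,0.25,0,0,0,0.07,-0.015,0.25,0,0,0,0.055,-0.015,0.25,0,0,0,0,-0.015,0.2,-0.05,0,0,0,-0.015,0.1,-0.05,0,0,0]' >/dev/null
python3 -m handwheel '[0,0.03,-0.03,0,0,0,0,0,0,0,0,0,0,0,0,0,0,0,0,0,0,0,0,0,0,0,0,0,0,0]'
python3 - <<'E'
from h import *
go(.4555,.3324,.058,14.5)
c=imaging.get_calibration("top")
pts=np.array([ray(c,110+u/4,230+v/4,.003) for u,v in((145,122),(363,132),(343,360),(115,347))]);print("mat",pts.mean(0))
E
```

```text
time: 24.7
eef_pos: [0.4577, 0.3266, 0.1929]
tcp_rot: [0.616, 0.787, 0.0, 0.0]
contact_force: [-0.4, -0.5, -0.5]
opening: 0.699
finger_force: 0.0
t 24.7 pos [0.4577 0.3266 0.1929] ylin 13.89 | d150 [-0.015  0.039 -0.9  ] turn90 [-0.      0.0005  0.0067] rows 4 | q [ 0.44  0.09  1.91 -0.    1.14  0.2 ] op 0.699 ff 0.0 F [-0.4 -0.5 -0.5]
mat [0.46546949 0.33954698 0.003     ]
```

```bash
python3 -m handwheel '[-0.015,0.039,-0.15,0,0,0.007,0,0,-0.2,0,0,0,0,0,-0.2,0,0,0,0,0,-0.2,0,0,0,0,0,-0.1,0,0,0]' >/dev/null
python3 -m handwheel '[0,0,-0.05,0,0,0,0,0,0,0,0,0,0,0,0,0,0,0,0,0,0,0,0,0,0,0,0,0,0,0]'
python3 -m handwheel '[0,0,0,0,0,0,0,0,0,0,0,0,0,0,0,0,0,0,0,0,0,0,0,0,0,0,0,0,0,0]' 0 80
python3 -m handwheel '[0,0,0,0,0,0]'
```

```text
time: 25.53
eef_pos: [0.4563, 0.3341, 0.0595]
tcp_rot: [0.611, 0.791, 0.002, 0.001]
contact_force: [-0.4, 0.9, 0.0]
opening: 0.7
finger_force: 0.0
time: 25.95
eef_pos: [0.4554, 0.3338, 0.0581]
tcp_rot: [0.611, 0.791, 0.001, 0.0]
contact_force: [-0.2, -0.2, 2.3]
opening: 0.317
finger_force: 78.3
time: 26.03
eef_pos: [0.4553, 0.3338, 0.058]
tcp_rot: [0.611, 0.791, 0.001, 0.0]
contact_force: [-0.2, 0.5, 2.5]
opening: 0.319
finger_force: 78.3
```

```bash
python3 -m handwheel '[0,0,0.08,0,0,0,0,0,0.16,0,0,0,0,0,0.2,0,0,0,0,0,0.2,0,0,0,0.05,-0.1,0.16,0,0,0]' >/dev/null
python3 -m handwheel '[0.1,-0.19,0.08,0,0,-0.035,0.12,-0.22,0.03,0,0,-0.035,0.12,-0.22,0,0,0,-0.035,0.12,-0.22,0,0,0,-0.035,0.12,-0.22,0,0,0,-0.035]' >/dev/null
python3 -m handwheel '[0.12,-0.22,0,0,0,-0.035,0.12,-0.22,0,0,0,-0.01,0.12,-0.22,0,0,0,0,0.12,-0.22,0,0,0,0,0.12,-0.2,0,0,0,0]'
python3 -m handwheel '[0.1,-0.14,0,0,0,0,0.07,-0.08,0,0,0,0,0.04,-0.02,0,0,0,0,0,0,0,0,0,0,0,0,0,0,0,0]'>/dev/null
python3 -m handwheel '[0,0,0,0,0,0,0,0,0,0,0,0,0,0,0,0,0,0]'
python3 -c "from h import *; go(.6575,-.0353,.13,-5.05)"
```

```text
time: 27.28
eef_pos: [0.6389, -0.0058, 0.193]
tcp_rot: [0.739, 0.674, -0.001, -0.001]
contact_force: [0.2, 0.5, -2.7]
opening: 0.318
finger_force: 80.0
time: 27.95
eef_pos: [0.6704, -0.0387, 0.194]
tcp_rot: [0.738, 0.675, -0.0, -0.0]
contact_force: [-0.1, -1.3, -2.8]
opening: 0.318
finger_force: 80.0
t 27.95 pos [ 0.6704 -0.0387  0.194 ] ylin -5.1 | d150 [-0.086  0.023 -0.427] turn90 [-0.0001 -0.0002  0.0006] rows 2 | q [-0.21  0.33  1.63  0.    1.18 -0.12] op 0.318 ff 80.0 F [-0.1 -1.3 -2.8]
```

```bash
python3 -m handwheel '[-0.04,0.012,-0.1,0,0,0,-0.046,0.011,-0.16,0,0,0,0,0,-0.1,0,0,0,0,0,-0.06,0,0,0,0,0,-0.01,0,0,0]' >/dev/null
python3 -m handwheel '[0,0,0,0,0,0,0,0,0,0,0,0,0,0,0,0,0,0,0,0,0,0,0,0]'
python3 - <<'E'
from h import *
im,d,c=shot('scene');cv2.imwrite('pics/s7.png',cv2.resize(im[210:330,230:410],None,fx=4,fy=4,interpolation=cv2.INTER_CUBIC))
go(.6575,-.0353,.13,-5.05)
for n,p in(("padcen",(.6574,-.0367,.075)),("grip",(.6574,-.0367,.11))):print(n,(np.array(proj(c,p))-[230,210])*4)
E
```

```text
time: 28.7
eef_pos: [0.659, -0.0367, 0.1309]
tcp_rot: [0.738, 0.674, 0.001, 0.001]
contact_force: [0.2, -0.3, -2.8]
opening: 0.317
finger_force: 80.0
t 28.75 pos [ 0.6588 -0.0367  0.1308] ylin -5.18 | d150 [-0.009  0.009 -0.005] turn90 [0.0003 0.0014 0.0015] rows 1 | q [-0.21  0.37  1.7   0.    1.07 -0.12] op 0.317 ff 80.0 F [-0.8  0.1 -3.3]
padcen [255.9176092 282.528965 ]
grip [251.24250545 232.27921971]
```

View pics/s7.png

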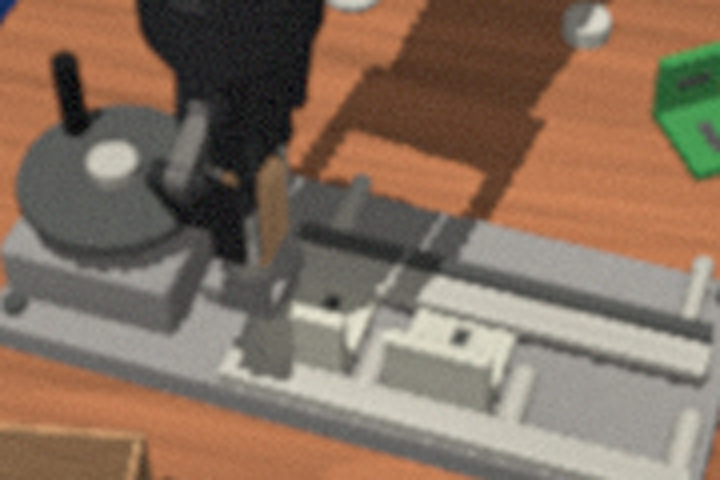

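s7: stone held above the wheel-side end of the narrow bracket (pad ~(258,288)), jaw closed onto the feet, crank at (68,95).

```bash
python3 -m handwheel '[-0.009,0.009,-0.04,0,0,0,0,0,-0.03,0,0,0,0,0,-0.02,0,0,0,0,0,0,0,0,0,0,0,0,0,0,0]'
python3 -m handwheel '[0,0,-0.014,0,0,0,0,0,-0.01,0,0,0,0,0,0,0,0,0,0,0,0,0,0,0,0,0,0,0,0,0]'
python3 -c "from h import *; go(.6613,.0087,.1155,-5.05)"
```

```text
time: 29.17
eef_pos: [0.6571, -0.0351, 0.1173]
tcp_rot: [0.738, 0.674, 0.0, 0.0]
contact_force: [-2.3, 0.6, 5.5]
opening: 0.318
finger_force: 81.1
time: 29.58
eef_pos: [0.6571, -0.0351, 0.1145]
tcp_rot: [0.738, 0.674, 0.0, 0.0]
contact_force: [-2.9, 0.0, 7.4]
opening: 0.319
finger_force: 81.1
t 29.58 pos [ 0.6571 -0.0351  0.1145] ylin -5.17 | d150 [0.028 0.292 0.006] turn90 [0.     0.0004 0.0014] rows 2 | q [-0.21  0.38  1.71  0.    1.04 -0.12] op 0.319 ff 81.1 F [-2.9  0.   7.4]
```

```bash
python3 -m handwheel '[0,0,0.015,0,0,0,0,0,0.01,0,0,0,0,0,0,0,0,0,0,0,0,0,0,0,0,0,0,0,0,0]'
python3 -c "from h import *; go(.6613,.0087,.1185,-5.05)"
```

```text
time: 30.0
eef_pos: [0.657, -0.0351, 0.1168]
tcp_rot: [0.738, 0.674, 0.0, 0.0]
contact_force: [-1.7, 0.7, 4.4]
opening: 0.315
finger_force: 81.1
t 30.0 pos [ 0.657  -0.0351  0.1168] ylin -5.19 | d150 [0.028 0.292 0.011] turn90 [0.     0.0007 0.0015] rows 2 | q [-0.21  0.38  1.71  0.    1.05 -0.12] op 0.315 ff 81.1 F [-1.7  0.7  4.4]
```

```bash
python3 -m handwheel '[0.001,0.012,0,0,0,0,0.002,0.022,0,0,0,0,0.002,0.025,0,0,0,0,0.002,0.025,0,0,0,0,0.002,0.025,0,0,0,0]'|grep -E "pos|contact|open"
python3 -m handwheel '[0.002,0.025,0,0,0,0,0.002,0.025,0,0,0,0,0.002,0.025,0,0,0,0,0.002,0.025,0,0,0,0,0.002,0.025,0,0,0,0]'|grep -E "pos|contact|open"
python3 -m handwheel '[0.002,0.022,0,0,0,0,0.002,0.018,0,0,0,0,0.001,0.012,0,0,0,0,0,0,0,0,0,0,0,0,0,0,0,0]'|grep -E "pos|contact|open"
```

```text
eef_pos: [0.6592, -0.021, 0.1172]
contact_force: [-0.1, -4.7, 4.8]
opening: 0.316
eef_pos: [0.6608, -0.0022, 0.1172]
contact_force: [-0.4, -4.1, 5.7]
opening: 0.317
eef_pos: [0.6615, 0.0062, 0.1171]
contact_force: [-1.2, -3.2, 5.0]
opening: 0.315
```

```bash
python3 -m handwheel '[0.001,0.014,0,0,0,0,0.001,0.011,0,0,0,0,0,0,0,0,0,0,0,0,0,0,0,0]'
python3 -m handwheel '[0,0,0.05,0,0,0,0,0,0.06,0,0,0,0.009,0.06,0,0,0,0,0,0.06,0,0,0,0,0,0,0,0,0,0]' >/dev/null
python3 -m handwheel '[0,0,0,0,0,0,0,0,0,0,0,0,0,0,0,0,0,0]'
python3 -c "from h import *; go(.6628,.0255,.128,-5.05)"
```

```text
time: 31.58
eef_pos: [0.6618, 0.0097, 0.1171]
tcp_rot: [0.738, 0.675, -0.0, 0.003]
contact_force: [-0.2, -3.9, 5.4]
opening: 0.321
finger_force: 81.1
time: 32.25
eef_pos: [0.6615, 0.0297, 0.1319]
tcp_rot: [0.738, 0.675, -0.0, -0.0]
contact_force: [-0.3, 0.2, -2.9]
opening: 0.32
finger_force: 80.7
t 32.25 pos [0.6615 0.0297 0.1319] ylin -5.16 | d150 [ 0.008 -0.028 -0.026] turn90 [-0.     -0.0007  0.0013] rows 1 | q [-0.11  0.37  1.69 -0.    1.08 -0.02] op 0.32 ff 80.7 F [-0.3  0.2 -2.9]
```

```bash
python3 -m handwheel '[0.008,-0.03,0,0,0,0,0,0,-0.03,0,0,0,0,0,-0.035,0,0,0,0,0,-0.025,0,0,0,0,0,-0.007,0,0,0]' >/dev/null
python3 -m handwheel '[0,0,0,0,0,0,0,0,0,0,0,0,0,0,0,0,0,0]'
python3 -c "from h import *; go(.6676,.0808,.1171,-5.05)"
```

```text
time: 32.92
eef_pos: [0.6632, 0.0246, 0.1189]
tcp_rot: [0.738, 0.674, -0.0, 0.0]
contact_force: [-2.5, -1.0, 4.7]
opening: 0.316
finger_force: 81.4
t 32.92 pos [0.6632 0.0246 0.1189] ylin -5.17 | d150 [ 0.029  0.374 -0.012] turn90 [0.0005 0.0001 0.0013] rows 2 | q [-0.12  0.39  1.7  -0.    1.05 -0.02] op 0.316 ff 81.4 F [-2.5 -1.   4.7]
```

```bash
python3 -m handwheel '[0.001,0.012,0,0,0,0,0.002,0.022,0,0,0,0,0.002,0.025,0,0,0,0,0.002,0.025,0,0,0,0,0.002,0.025,0,0,0,0]'|grep -E "pos|contact|open"
python3 -m handwheel '[0.002,0.025,0,0,0,0,0.002,0.025,0,0,0,0,0.002,0.025,0,0,0,0,0.002,0.025,0,0,0,0,0.002,0.025,0,0,0,0]'|grep -E "pos|contact|open"
python3 -m handwheel '[0.002,0.025,0,0,0,0,0.002,0.025,0,0,0,0,0.002,0.025,0,0,0,0,0.002,0.025,0,0,0,0,0.002,0.025,0,0,0,0]'|grep -E "pos|contact|open"
python3 -m handwheel '[0.002,0.022,0,0,0,0,0.001,0.014,0,0,0,0,0.001,0.008,0,0,0,0,0,0,0,0,0,0,0,0,0,0,0,0]'|grep -E "pos|contact|open"
```

```text
eef_pos: [0.6652, 0.0415, 0.1186]
contact_force: [-0.0, -3.4, 4.2]
opening: 0.316
eef_pos: [0.666, 0.0605, 0.1181]
contact_force: [0.1, -4.6, 4.9]
opening: 0.319
eef_pos: [0.6674, 0.0792, 0.118]
contact_force: [-0.4, -4.2, 3.1]
opening: 0.32
eef_pos: [0.668, 0.0859, 0.118]
contact_force: [-0.6, -2.2, 3.9]
opening: 0.321
```

```bash
python3 -m handwheel '[0,0,0.06,0,0,0,0,0,0.14,0,0,0,0,0,0.18,0,0,0,-0.06,0.08,0.12,0,0,0,-0.14,0.18,0.05,0,0,0]' >/dev/null
python3 -m handwheel '[-0.15,0.19,0,0,0,0,-0.15,0.19,0,0,0,0,-0.15,0.19,0,0,0,0,-0.15,0.19,0,0,0,0,-0.15,0.19,-0.05,0,0,0]' >/dev/null
python3 -m handwheel '[-0.15,0.19,-0.1,0,0,0,-0.14,0.16,-0.15,0,0,0,-0.08,0.1,-0.15,0,0,0,-0.03,0.04,-0.15,0,0,0,0,0,-0.1,0,0,0]' >/dev/null
python3 -m handwheel '[0,0,-0.05,0,0,0,0,0,0,0,0,0,0,0,0,0,0,0,0,0,0,0,0,0,0,0,0,0,0,0]'
python3 -c "from h import *; go(.4657,.3415,.062,-5.05)"
```

```text
time: 36.25
eef_pos: [0.4667, 0.3407, 0.0896]
tcp_rot: [0.739, 0.674, 0.001, 0.0]
contact_force: [-0.0, 0.3, -2.3]
opening: 0.319
finger_force: 80.9
t 36.25 pos [0.4667 0.3407 0.0896] ylin -5.24 | d150 [-0.006  0.005 -0.184] turn90 [-0.001   0.0014  0.0021] rows 1 | q [0.45 0.26 1.93 0.   0.95 0.55] op 0.319 ff 80.9 F [-0.   0.3 -2.3]
```

```bash
python3 -m handwheel '[-0.006,0.005,-0.06,0,0,0,0,0,-0.06,0,0,0,0,0,-0.05,0,0,0,0,0,0,0,0,0,0,0,0,0,0,0]'|grep -E "pos|contact|open"
python3 -m handwheel '[0,0,-0.013,0,0,0,0,0,0,0,0,0,0,0,0,0,0,0]'|grep -E "pos|contact"
python3 -m handwheel '[0,0,-0.01,0,0,0,0,0,0,0,0,0,0,0,0,0,0,0]'|grep -E "pos|contact"
```

```text
eef_pos: [0.4638, 0.3408, 0.0612]
contact_force: [0.4, 0.3, -2.3]
opening: 0.319
eef_pos: [0.4648, 0.3413, 0.0608]
contact_force: [0.7, 0.0, -3.3]
eef_pos: [0.4646, 0.3412, 0.0591]
contact_force: [-1.0, -0.3, -3.5]
```

```bash
python3 -m handwheel '[0,0,-0.008,0,0,0,0,0,0,0,0,0,0,0,0,0,0,0]'|grep -E "pos|contact"
python3 -m handwheel '[0,0,-0.005,0,0,0,0,0,0,0,0,0,0,0,0,0,0,0]'|grep -E "pos|contact"
```

```text
eef_pos: [0.4649, 0.3414, 0.0585]
contact_force: [-1.3, -0.8, 0.8]
eef_pos: [0.4649, 0.3414, 0.0577]
contact_force: [-1.7, -0.7, 3.6]
```

```bash
python3 -m handwheel '[0,0,0,0,0,0,0,0,0,0,0,0,0,0,0,0,0,0]' 0.6 >/dev/null
python3 -m handwheel '[0,0,0.1,0,0,0,0,0,0.2,0,0,0,0,0,0.24,0,0,0,0,0,0.24,0,0,0,0.02,-0.1,0.2,0,0,-0.07]' >/dev/null
python3 -m handwheel '[0.06,-0.25,0,0,0,-0.077,0.06,-0.25,0,0,0,-0.077,0.06,-0.25,0,0,0,-0.077,0.06,-0.25,0,0,0,-0.077,0.06,-0.25,0,0,0,-0.077]' 0.45 >/dev/null
python3 -m handwheel '[0.06,-0.25,0,0,0,-0.077,0.06,-0.25,0,0,0,-0.077,0.06,-0.25,0,0,0,-0.077,0.06,-0.25,0,0,0,-0.077,0.06,-0.25,0,0,0,-0.077]' >/dev/null
python3 -m handwheel '[0.06,-0.25,0,0,0,-0.077,0.06,-0.25,0,0,0,-0.077,0.06,-0.2,0,0,0,-0.077,0.03,-0.1,0,0,0,-0.077,0,0,0,0,0,-0.077]' >/dev/null
python3 -m handwheel '[0,0,0,0,0,-0.053,0,0,0,0,0,0,0,0,0,0,0,0,0,0,0,0,0,0,0,0,0,0,0,0]'
python3 - <<'E'
from h import *
im,d,c=shot("top");P=cloud(c,d)
Q=P[240:345,110:225].reshape(-1,3);q=Q[(Q[:,2]>.065)&(Q[:,2]<.09)];print("grip",len(q),q.mean(0),cv2.minAreaRect(q[:,:2].astype(np.float32)),"mat .4657 .340")
Q=P[165:265,350:440].reshape(-1,3);q=Q[(Q[:,2]>.1)&(Q[:,2]<.14)];print("crank",len(q),cv2.minAreaRect(q[:,:2].astype(np.float32)) if len(q)>3 else 0)
go(.587,-.1505,.115,-120)
E
```

```text
time: 40.0
eef_pos: [0.5891, -0.1684, 0.2041]
tcp_rot: [0.966, -0.26, 0.0, -0.0]
contact_force: [-0.3, -0.5, 0.2]
opening: 0.451
finger_force: 0.0
grip 234 [0.46406396 0.33781063 0.07653726] ((0.46426650881767273, 0.339872270822525), (0.029048066586256027, 0.027593137696385384), 84.76924133300781) mat .4657 .340
crank 0 0
t 40.05 pos [ 0.5891 -0.1684  0.2041] ylin -120.11 | d150 [-0.014  0.119 -0.594] turn90 [0.     0.0001 0.0013] rows 3 | q [-0.44  0.19  1.78  0.    1.17  1.65] op 0.453 ff 0.0 F [0.5 0.2 0.1]
```

```bash
python3 -m handwheel '[-0.014,0.119,-0.1,0,0,0,0,0,-0.2,0,0,0,0,0,-0.15,0,0,0,0,0,-0.1,0,0,0,0,0,-0.044,0,0,0]' >/dev/null
python3 -m handwheel '[0,0,0,0,0,0,0,0,0,0,0,0,0,0,0,0,0,0,0,0,0,0,0,0]'
python3 -m handwheel '[0,0,0,0,0,0,0,0,0,0,0,0,0,0,0,0,0,0,0,0,0,0,0,0,0,0,0,0,0,0]' 0 40
python3 -c "
import numpy as np
for k in range(31):
    a=np.radians(-35.5+7*k);print(k,'%.3f,%.3f'%(.0293*np.cos(a),.0293*np.sin(a)),end=' | ')"
```

```text
time: 40.8
eef_pos: [0.5881, -0.1514, 0.1169]
tcp_rot: [0.965, -0.26, 0.002, 0.0]
contact_force: [-0.1, 0.5, 0.3]
opening: 0.449
finger_force: 0.0
time: 41.22
eef_pos: [0.5875, -0.1512, 0.1161]
tcp_rot: [0.965, -0.261, 0.001, 0.0]
contact_force: [-1.0, -0.4, 5.7]
opening: 0.15
finger_force: 39.2
0 0.024,-0.017 | 1 0.026,-0.014 | 2 0.027,-0.011 | 3 0.028,-0.007 | 4 0.029,-0.004 | 5 0.029,-0.000 | 6 0.029,0.003 | 7 0.028,0.007 | 8 0.027,0.010 | 9 0.026,0.014 | 10 0.024,0.017 | 11 0.022,0.019 | 12 0.019,0.022 | 13 0.017,0.024 | 14 0.014,0.026 | 15 0.010,0.027 | 16 0.007,0.028 | 17 0.003,0.029 | 18 -0.000,0.029 | 19 -0.004,0.029 | 20 -0.007,0.028 | 21 -0.011,0.027 | 22 -0.014,0.026 | 23 -0.017,0.024 | 24 -0.020,0.022 | 25 -0.022,0.019 | 26 -0.024,0.016 | 27 -0.026,0.013 | 28 -0.028,0.010 | 29 -0.029,0.006 | 30 -0.029,0.003 |
```

```bash
python3 -m handwheel '[0.024,-0.017,0,0,0,0.078,0.026,-0.014,0,0,0,0.078,0.027,-0.011,0,0,0,0.078,0.028,-0.007,0,0,0,0.078,0.029,-0.004,0,0,0,0.078]'|grep -E "pos|cont|open"
python3 -m handwheel '[0.029,0,0,0,0,0.078,0.029,0.003,0,0,0,0.078,0.028,0.007,0,0,0,0.078,0.027,0.01,0,0,0,0.078,0.026,0.014,0,0,0,0.078]'|grep -E "pos|cont|open"
```

```text
eef_pos: [0.6077, -0.1593, 0.1161]
contact_force: [-1.6, 0.3, 5.4]
opening: 0.147
eef_pos: [0.6287, -0.1544, 0.1161]
contact_force: [-0.7, 0.2, 5.4]
opening: 0.154
```

Smooth; continue.

```bash
python3 -m handwheel '[0.024,0.017,0,0,0,0.078,0.022,0.019,0,0,0,0.078,0.019,0.022,0,0,0,0.078,0.017,0.024,0,0,0,0.078,0.014,0.026,0,0,0,0.078]'|grep -E "pos|cont|open"
python3 -m handwheel '[0.01,0.027,0,0,0,0.078,0.007,0.028,0,0,0,0.078,0.003,0.029,0,0,0,0.078,0,0.029,0,0,0,0.078,-0.004,0.029,0,0,0,0.078]'|grep -E "pos|cont|open"
python3 -m handwheel '[-0.007,0.028,0,0,0,0.078,-0.011,0.027,0,0,0,0.078,-0.014,0.026,0,0,0,0.078,-0.017,0.024,0,0,0,0.078,-0.02,0.022,0,0,0,0.078]'|grep -E "pos|cont|open"
python3 -m handwheel '[-0.022,0.019,0,0,0,0.078,-0.024,0.016,0,0,0,0.078,-0.026,0.013,0,0,0,0.078,-0.028,0.01,0,0,0,0.078,-0.029,0.006,0,0,0,0.078]'|grep -E "pos|cont|open"
python3 -m handwheel '[-0.029,0.003,0,0,0,0.078,0,0,0,0,0,0,0,0,0,0,0,0]'
python3 -c "from h import *; go(.605,-.087,.2,-103)"
```

```text
eef_pos: [0.6432, -0.1382, 0.1161]
contact_force: [-1.0, -1.8, 4.7]
opening: 0.151
eef_pos: [0.6457, -0.1167, 0.1161]
contact_force: [-0.2, -0.5, 3.3]
opening: 0.148
eef_pos: [0.6355, -0.0976, 0.1162]
contact_force: [1.0, -0.6, 2.6]
opening: 0.154
eef_pos: [0.6161, -0.0878, 0.1161]
contact_force: [0.5, -0.2, 3.2]
opening: 0.15
time: 43.97
eef_pos: [0.6112, -0.0874, 0.1161]
tcp_rot: [-0.063, 0.998, -0.0, 0.001]
contact_force: [-1.0, 0.3, 5.8]
opening: 0.146
finger_force: 39.4
t 43.97 pos [ 0.6112 -0.0874  0.1161] ylin 97.26 | d150 [-0.042  0.002  0.559] turn90 [ 0.0005  0.0007 -0.2251] rows 3 | q [-0.31  0.3   1.82 -0.    1.02 -2.  ] op 0.146 ff 39.4 F [-1.   0.3  5.8]
```

```bash
python3 -m handwheel '[0,0,0,0,0,0,0,0,0,0,0,0,0,0,0,0,0,0]' 0.4 >/dev/null
python3 -m handwheel '[0,0,0.1,0,0,0,0,0,0.14,0,0,0,0,0,0.08,0,0,-0.077,0,0,0,0,0,-0.077,0,0,0,0,0,-0.077]' >/dev/null
python3 -m handwheel '[0,0,0,0,0,-0.077,0,0,0,0,0,-0.077,0,0,0,0,0,-0.077,0,0,0,0,0,-0.077,0,0,0,0,0,-0.077]' >/dev/null
python3 -m handwheel '[0,0,0,0,0,-0.077,0,0,0,0,0,-0.077,0,0,0,0,0,-0.077,0,0,0,0,0,-0.077,0,0,0,0,0,-0.077]' >/dev/null
python3 -m handwheel '[0,0,0,0,0,-0.077,0,0,0,0,0,-0.077,0,0,0,0,0,-0.077,0,0,0,0,0,-0.077,0,0,0,0,0,-0.077]' >/dev/null
python3 -m handwheel '[0,0,0,0,0,-0.077,0,0,0,0,0,-0.077,0,0,0,0,0,-0.077,0,0,0,0,0,-0.077,0,0,0,0,0,-0.077]' >/dev/null
python3 -m handwheel '[0,0,0,0,0,-0.077,0,0,0,0,0,-0.077,0,0,0,0,0,-0.077,0,0,0,0,0,-0.077,0,0,0,0,0,-0.077]' >/dev/null
python3 -m handwheel '[0,0,0,0,0,0,0,0,0,0,0,0,0,0,0,0,0,0,0,0,0,0,0,0]'
python3 - <<'E'
from h import *
go(.6112,-.0874,.116,-103)
for k in range(34):
    a=np.radians(87+93.5+7*k);print(k,'%.3f,%.3f'%(.0293*np.cos(a),.0293*np.sin(a)),end=' | ')
E
```

```text
time: 47.05
eef_pos: [0.6106, -0.0871, 0.1628]
tcp_rot: [0.998, -0.057, -0.0, -0.0]
contact_force: [0.3, -0.3, 0.2]
opening: 0.4
finger_force: 0.0
t 47.05 pos [ 0.6106 -0.0871  0.1628] ylin -96.54 | d150 [ 0.004 -0.002 -0.312] turn90 [-0.0001 -0.0002 -0.0718] rows 2 | q [-0.31  0.24  1.8   0.    1.1   1.38] op 0.4 ff 0.0 F [ 0.3 -0.3  0.2]
0 -0.029,-0.000 | 1 -0.029,-0.004 | 2 -0.028,-0.007 | 3 -0.027,-0.011 | 4 -0.026,-0.014 | 5 -0.024,-0.017 | 6 -0.022,-0.020 | 7 -0.019,-0.022 | 8 -0.016,-0.024 | 9 -0.013,-0.026 | 10 -0.010,-0.028 | 11 -0.006,-0.029 | 12 -0.003,-0.029 | 13 0.001,-0.029 | 14 0.004,-0.029 | 15 0.008,-0.028 | 16 0.011,-0.027 | 17 0.014,-0.026 | 18 0.017,-0.024 | 19 0.020,-0.021 | 20 0.023,-0.019 | 21 0.025,-0.016 | 22 0.026,-0.013 | 23 0.028,-0.009 | 24 0.029,-0.006 | 25 0.029,-0.002 | 26 0.029,0.001 | 27 0.029,0.005 | 28 0.028,0.008 | 29 0.027,0.012 | 30 0.025,0.015 | 31 0.023,0.018 | 32 0.021,0.021 | 33 0.018,0.023 |
```

```bash
python3 -m handwheel '[0,0,-0.1,0,0,-0.07,0,0,-0.13,0,0,0,0,0,-0.08,0,0,0,0,0,0,0,0,0,0,0,0,0,0,0]' >/dev/null
python3 -m handwheel '[0,0,0,0,0,0,0,0,0,0,0,0,0,0,0,0,0,0,0,0,0,0,0,0,0,0,0,0,0,0]' 0 40
python3 -m handwheel '[-0.029,0,0,0,0,0.078,-0.029,-0.004,0,0,0,0.078,-0.028,-0.007,0,0,0,0.078,-0.027,-0.011,0,0,0,0.078,-0.026,-0.014,0,0,0,0.078]'|grep -E "pos|cont|open"
python3 -m handwheel '[-0.024,-0.017,0,0,0,0.078,-0.022,-0.02,0,0,0,0.078,-0.019,-0.022,0,0,0,0.078,-0.016,-0.024,0,0,0,0.078,-0.013,-0.026,0,0,0,0.078]'|grep -E "pos|cont|open"
python3 -m handwheel '[-0.01,-0.028,0,0,0,0.078,-0.006,-0.029,0,0,0,0.078,-0.003,-0.029,0,0,0,0.078,0.001,-0.029,0,0,0,0.078,0.004,-0.029,0,0,0,0.078]'|grep -E "pos|cont|open"
python3 -m handwheel '[0.008,-0.028,0,0,0,0.078,0.011,-0.027,0,0,0,0.078,0.014,-0.026,0,0,0,0.078,0.017,-0.024,0,0,0,0.078,0.02,-0.021,0,0,0,0.078]'|grep -E "pos|cont|open"
```

```text
time: 47.88
eef_pos: [0.6116, -0.0874, 0.1179]
tcp_rot: [0.994, -0.112, 0.001, 0.0]
contact_force: [-0.6, -0.4, 3.5]
opening: 0.147
finger_force: 39.2
eef_pos: [0.591, -0.0931, 0.1179]
contact_force: [1.8, -1.1, 1.9]
opening: 0.153
eef_pos: [0.5771, -0.1097, 0.1179]
contact_force: [2.3, -2.0, 0.8]
opening: 0.147
eef_pos: [0.5752, -0.1312, 0.1179]
contact_force: [3.2, -1.1, 0.8]
opening: 0.146
eef_pos: [0.5859, -0.1499, 0.118]
contact_force: [3.2, 1.1, 1.8]
opening: 0.147
```

```bash
python3 -m handwheel '[0.023,-0.019,0,0,0,0.078,0.025,-0.016,0,0,0,0.078,0.026,-0.013,0,0,0,0.078,0.028,-0.009,0,0,0,0.078,0.029,-0.006,0,0,0,0.078]'|grep -E "pos|cont|open"
python3 -m handwheel '[0.029,-0.002,0,0,0,0.078,0.029,0.001,0,0,0,0.078,0.029,0.005,0,0,0,0.078,0.028,0.008,0,0,0,0.078,0,0,0,0,0,0]'|grep -E "pos|cont|open"
python3 -m handwheel '[0.027,0.012,0,0,0,0.078,0,0,0,0,0,0,0,0,0,0,0,0]'|grep -E "pos|cont|open"
python3 -m handwheel '[0.025,0.015,0,0,0,0.078,0,0,0,0,0,0,0,0,0,0,0,0]'|grep -E "pos|cont|open"
python3 -c "from h import *; go(0.6,-.1,.2,0)"
```

```text
eef_pos: [0.6055, -0.159, 0.1179]
contact_force: [2.1, 1.9, 2.8]
opening: 0.148
eef_pos: [0.6233, -0.1569, 0.118]
contact_force: [4.4, 1.3, 2.0]
opening: 0.149
eef_pos: [0.627, -0.1553, 0.1179]
contact_force: [5.8, 1.9, 1.5]
opening: 0.148
eef_pos: [0.6288, -0.1543, 0.1179]
contact_force: [-1.2, -2.3, 4.5]
opening: 0.144
t 50.88 pos [ 0.6288 -0.1543  0.1179] ylin 114.51 | d150 [-0.192  0.362  0.547] turn90 [0.0017 0.001  0.7277] rows 10 | q [-0.4   0.36  1.74 -0.    1.04 -2.39] op 0.144 ff 39.9 F [-1.2 -2.3  4.5]
```

```bash
python3 -m handwheel '[0.018,0.014,0,0,0,0.055,0,0,0,0,0,0,0,0,0,0,0,0]'|grep -E "pos|cont|open|rot"
python3 -m handwheel '[0.011,0.012,0,0,0,0.03,0,0,0,0,0,0,0,0,0,0,0,0]'|grep -E "pos|cont|open|rot"
python3 - <<'E'
from h import *
im,d,c=shot("top");P=cloud(c,d).reshape(-1,3);L=(P[:,:2]-C0)@np.array([[np.cos(TH),-np.sin(TH)],[np.sin(TH),np.cos(TH)]])
m=(L[:,1]>.05)&(L[:,1]<.15)&(P[:,2]>.0315)&(P[:,2]<.041)&(L[:,0]>-.055)&(L[:,0]<.03);print(m.sum(),np.percentile(L[m,0],[2,50,98]).round(4))
E
```

```text
eef_pos: [0.6293, -0.154, 0.1178]
tcp_rot: [-0.254, 0.967, -0.002, -0.004]
contact_force: [-9.3, -6.2, 9.1]
opening: 0.15
eef_pos: [0.6296, -0.1537, 0.1179]
tcp_rot: [-0.277, 0.961, -0.002, -0.006]
contact_force: [-13.0, -11.0, 10.1]
opening: 0.15
487 [-0.0546 -0.038  -0.0277]
```

```bash
python3 -m handwheel '[-0.022,-0.02,0,0,0,-0.05,0,0,0,0,0,0]' >/dev/null
python3 -m handwheel '[0,0,0,0,0,0,0,0,0,0,0,0,0,0,0,0,0,0]' 0.4 >/dev/null
python3 -m handwheel '[0,0,0.1,0,0,0,0,0,0.2,0,0,0,0,0,0.2,0,0,-0.077,0,0,0.1,0,0,-0.077,0,0.1,0,0,0,-0.077]' >/dev/null
python3 -m handwheel '[0,0.2,0,0,0,-0.077,0.05,0.2,0,0,0,-0.077,0.05,0.2,0,0,0,-0.077,0.05,0.15,0,0,0,-0.077,0.05,0.08,0,0,0,-0.077]' >/dev/null
python3 -m handwheel '[0,0,0,0,0,-0.077,0,0,0,0,0,-0.077,0,0,0,0,0,-0.077,0,0,0,0,0,-0.077,0,0,0,0,0,-0.077]' >/dev/null
python3 -m handwheel '[0,0,0,0,0,-0.077,0,0,0,0,0,-0.077,0,0,0,0,0,-0.077,0,0,0,0,0,-0.077,0,0,0,0,0,0]' 0.3 >/dev/null
python3 -m handwheel '[0,0,0,0,0,0,0,0,0,0,0,0,0,0,0,0,0,0]'
python3 - <<'E'
from h import *
go(.659,-.0147,.13,-5.05)
im,d,c=shot("top");P=cloud(c,d)
Q=P[165:265,350:440].reshape(-1,3);q=Q[(Q[:,2]>.1)&(Q[:,2]<.14)];print("crank",len(q),cv2.minAreaRect(q[:,:2].astype(np.float32)) if len(q)>3 else 0)
im,d,c=shot('scene');P=cloud(c,d)
Q=P.reshape(-1,3);L=(Q[:,:2]-C0)@np.array([[np.cos(TH),-np.sin(TH)],[np.sin(TH),np.cos(TH)]])
m=(Q[:,2]>.05)&(Q[:,2]<.07)&(L[:,0]>.02)&(L[:,0]<.055)
for lo,hi in((-.06,0),(.003,.08)):
    k=m&(L[:,1]>lo)&(L[:,1]<hi);print(k.sum(),np.percentile(L[k],[2,50,98],axis=0).round(4).tolist(),Q[k,2].max())
cv2.imwrite('pics/s8.png',cv2.resize(im[200:340,210:410],None,fx=3.5,fy=3.5,interpolation=cv2.INTER_CUBIC))
E
```

```text
time: 53.77
eef_pos: [0.6598, -0.0125, 0.2063]
tcp_rot: [0.706, 0.708, -0.0, -0.0]
contact_force: [0.5, -0.5, 0.4]
opening: 0.299
finger_force: 0.0
t 53.77 pos [ 0.6598 -0.0125  0.2063] ylin 0.13 | d150 [-0.006 -0.015 -0.509] turn90 [-0.0001 -0.0003 -0.0575] rows 2 | q [-0.17  0.29  1.65  0.    1.2  -0.17] op 0.299 ff 0.0 F [ 0.5 -0.5  0.4]
crank 72 ((0.6248496174812317, -0.1551963984966278), (0.01366090215742588, 0.012419799342751503), 88.20415496826172)
184 [[0.0381, -0.0469], [0.0448, -0.0275], [0.0472, -0.0086]] 0.06887787784027753
236 [[0.0381, 0.014], [0.0449, 0.0388], [0.0472, 0.0621]] 0.06882173171553035
```

View pics/s8.png

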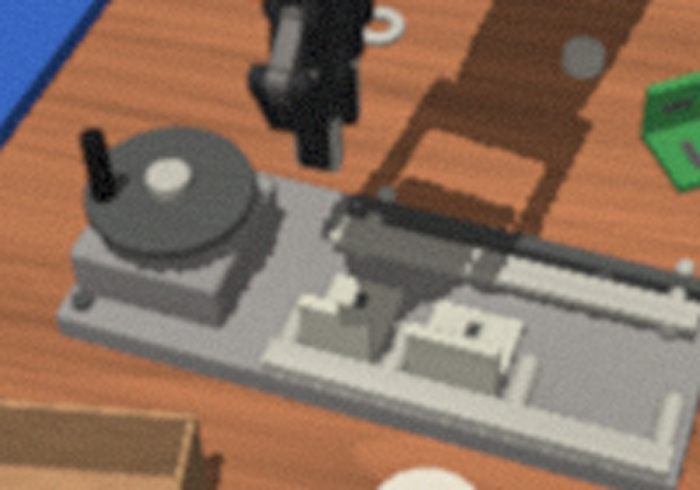

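s8: both brackets still standing in their nests, jaw open. The crank (95,165) sits ~7° short of the open stop because I dragged it back while relaxing, so I'll nudge it home.

```bash
python3 -m handwheel '[-0.02,-0.1,0,0,0,0,-0.05,-0.2,0,0,0,0,-0.06,-0.25,0,0,0,0,-0.05,-0.2,0,0,0,0,-0.035,-0.13,0,0,0,0]' 0.45 >/dev/null
python3 -m handwheel '[-0.014,-0.073,0,0,0,0,0,0,-0.15,0,0,0,0,0,-0.2,0,0,0,0,0,-0.15,0,0,0,0,0,-0.1,0,0,0]' >/dev/null
python3 -m handwheel '[0,0,-0.03,0,0,0,0,0,0,0,0,0,0,0,0,0,0,0,0,0,0,0,0,0]'|grep -E "pos|cont|open"
python3 -m handwheel '[0,0,0,0,0,0,0,0,0,0,0,0,0,0,0,0,0,0,0,0,0,0,0,0,0,0,0,0,0,0]' 0 40|grep -E "pos|cont|open"
python3 -m handwheel '[0.015,0.006,0,0,0,0,0.012,0.007,0,0,0,0,0,0,0,0,0,0,0,0,0,0,0,0]'|grep -E "pos|cont|open"
python3 -m handwheel '[0.008,0.005,0,0,0,0,0.006,0.003,0,0,0,0,0,0,0,0,0,0,0,0,0,0,0,0]'|grep -E "pos|cont|open"
```

```text
eef_pos: [0.6268, -0.156, 0.114]
contact_force: [-0.2, -0.5, 0.2]
opening: 0.448
eef_pos: [0.6266, -0.156, 0.1136]
contact_force: [-0.1, 0.3, 5.0]
opening: 0.148
eef_pos: [0.6281, -0.1551, 0.1136]
contact_force: [-8.9, -3.0, 10.5]
opening: 0.151
eef_pos: [0.6285, -0.1551, 0.1135]
contact_force: [-14.4, -4.8, 11.7]
opening: 0.152
```

```bash
python3 -m handwheel '[0,0,0,0,0,0,0,0,0,0,0,0,0,0,0,0,0,0]' 0.22|grep -E "pos|cont|open"
python3 -m handwheel '[0.012,0.005,0,0,0,0,0.01,0.005,0,0,0,0,0,0,0,0,0,0,0,0,0,0,0,0]'|grep -E "pos|cont|open"
python3 -m handwheel '[0.008,0.005,0,0,0,0,0.006,0.003,0,0,0,0,0,0,0,0,0,0,0,0,0,0,0,0]'|grep -E "pos|cont|open"
```

```text
eef_pos: [0.6307, -0.1525, 0.1113]
contact_force: [-3.2, -0.3, 0.3]
opening: 0.222
eef_pos: [0.631, -0.1524, 0.1112]
contact_force: [-15.2, -6.3, 6.9]
opening: 0.221
eef_pos: [0.6311, -0.1523, 0.1111]
contact_force: [-20.8, -9.2, 10.2]
opening: 0.219
```

```bash
python3 -m handwheel '[0,0,0,0,0,0,0,0,0,0,0,0,0,0,0,0,0,0]' 0.5|grep -E "pos|cont|open"
python3 -m handwheel '[0,0,0.1,0,0,0,0,0,0.2,0,0,0,0,0,0.2,0,0,0,0,0.1,0.1,0,0,-0.02,0.02,0.2,0,0,0,-0.02]' >/dev/null
python3 -m handwheel '[0.04,0.24,0,0,0,-0.018,0.04,0.2,0,0,0,0,0.03,0.12,0,0,0,0,0.02,0.06,0,0,0,0,0,0,0,0,0,0]' 0.3 >/dev/null
python3 -m handwheel '[0,0,0,0,0,0,0,0,0,0,0,0,0,0,0,0,0,0]'|grep -E "pos|cont|open"
python3 - <<'E'
from h import *
im,d,c=shot("top");P=cloud(c,d)
Q=P[165:265,350:440].reshape(-1,3);q=Q[(Q[:,2]>.1)&(Q[:,2]<.14)];print("crank",len(q),cv2.minAreaRect(q[:,:2].astype(np.float32)) if len(q)>3 else 0)
go(.659,-.0147,.13,-5.05)
E
```

```text
eef_pos: [0.6375, -0.1492, 0.1116]
contact_force: [0.0, -0.3, 0.1]
opening: 0.503
eef_pos: [0.6596, -0.0131, 0.2021]
contact_force: [-0.2, -0.5, 1.4]
opening: 0.299
crank 70 ((0.6268227100372314, -0.1543406844139099), (0.012730827555060387, 0.01306502427905798), 73.22875213623047)
t 58.42 pos [ 0.6595 -0.013   0.202 ] ylin -5.28 | d150 [-0.004 -0.011 -0.48 ] turn90 [ 0.0001 -0.0001  0.0025] rows 2 | q [-0.17  0.29  1.66 -0.    1.19 -0.08] op 0.298 ff 0.0 F [-0.  -0.4 -0.7]
```

```bash
python3 -m handwheel '[-0.004,-0.011,-0.2,0,0,0,0,0,-0.24,0,0,0,0,0,-0.24,0,0,0,0,0,-0.16,0,0,0,0,0,-0.07,0,0,0]' >/dev/null
python3 -m handwheel '[0,0,-0.035,0,0,0,0,0,0,0,0,0,0,0,0,0,0,0,0,0,0,0,0,0,0,0,0,0,0,0]'|grep -E "pos|cont|open"
python3 -m handwheel '[0,0,0,0,0,0,0,0,0,0,0,0,0,0,0,0,0,0,0,0,0,0,0,0,0,0,0,0,0,0]' 0 60
python3 -m handwheel '[0,0,0.05,0,0,0,0,0,0.1,0,0,0,0,0,0.2,0,0,0,0,0,0.24,0,0,0,0,0,0.24,0,0,0]' >/dev/null
python3 -m handwheel '[0,0,0.17,0,0,0,0,0,0,0,0,0,0,0,0,0,0,0,0,0,0,0,0,0]'|grep -E "pos|cont|open"
python3 -c "from h import *; go(.5373,-.3426,.2,-5.5)"
```

```text
eef_pos: [0.6606, -0.0137, 0.0627]
contact_force: [-0.3, -0.2, -0.1]
opening: 0.3
time: 59.67
eef_pos: [0.6602, -0.0135, 0.062]
tcp_rot: [0.738, 0.674, 0.001, 0.001]
contact_force: [-0.1, -0.2, 5.8]
opening: 0.076
finger_force: 61.5
eef_pos: [0.6581, -0.0132, 0.2093]
contact_force: [-0.5, 0.2, -2.1]
opening: 0.078
t 60.42 pos [ 0.6581 -0.0132  0.2093] ylin -5.18 | d150 [-0.805 -2.196 -0.062] turn90 [-0.0002 -0.0014 -0.0035] rows 9 | q [-0.17  0.28  1.66 -0.    1.2  -0.08] op 0.078 ff 60.5 F [-0.5  0.2 -2.1]
```

```bash
python3 -m handwheel '[-0.04,-0.1,0,0,0,0,-0.08,-0.2,0,0,0,0,-0.09,-0.24,0,0,0,0,-0.09,-0.24,0,0,0,0,-0.09,-0.24,0,0,0,0]' >/dev/null
python3 -m handwheel '[-0.09,-0.24,0,0,0,0,-0.09,-0.24,0,0,0,0,-0.08,-0.24,0,0,0,0,-0.07,-0.2,-0.1,0,0,0,-0.05,-0.16,-0.15,0,0,0]' >/dev/null
python3 -m handwheel '[-0.03,-0.1,-0.2,0,0,0,0,0,-0.2,0,0,0,0,0,-0.15,0,0,0,0,0,-0.1,0,0,0,0,0,-0.06,0,0,0]' >/dev/null
python3 -m handwheel '[0,0,0,0,0,0,0,0,0,0,0,0,0,0,0,0,0,0,0,0,0,0,0,0,0,0,0,0,0,0]'|grep -E "pos|cont|open"
python3 -c "from h import *; go(.5373,-.3426,.05,-5.5)"
```

```text
eef_pos: [0.54, -0.344, 0.0682]
contact_force: [0.1, 0.6, 0.3]
opening: 0.08
t 62.08 pos [ 0.54   -0.344   0.0682] ylin -5.16 | d150 [-0.018  0.009 -0.121] turn90 [ 0.0014  0.0015 -0.0038] rows 1 | q [-0.73  0.41  1.78 -0.    0.95 -0.64] op 0.08 ff 60.5 F [0.1 0.6 0.3]
```

```bash
python3 -m handwheel '[-0.018,0.009,-0.06,0,0,0,0,0,-0.06,0,0,0,0,0,0,0,0,0,0,0,0,0,0,0,0,0,0,0,0,0]'|grep -E "pos|cont|open"
python3 -m handwheel '[0,0,-0.012,0,0,0,0,0,0,0,0,0,0,0,0,0,0,0]'|grep -E "pos|cont|open"
python3 -m handwheel '[0,0,-0.01,0,0,0,0,0,0,0,0,0,0,0,0,0,0,0]'|grep -E "pos|cont|open"
python3 -m handwheel '[0,0,-0.01,0,0,0,0,0,0,0,0,0,0,0,0,0,0,0]'|grep -E "pos|cont|open"
```

```text
eef_pos: [0.5358, -0.3416, 0.0474]
contact_force: [-0.5, -1.4, -0.9]
opening: 0.079
eef_pos: [0.5362, -0.3419, 0.047]
contact_force: [-0.9, 1.6, 4.2]
opening: 0.079
eef_pos: [0.5364, -0.342, 0.047]
contact_force: [-4.0, 3.6, 10.4]
opening: 0.08
eef_pos: [0.5365, -0.342, 0.0469]
contact_force: [-6.6, 5.1, 17.3]
opening: 0.081
```

```bash
python3 -m handwheel '[0,0,0.027,0,0,0,0,0,0,0,0,0]' >/dev/null
python3 -m handwheel '[0,0,0,0,0,0,0,0,0,0,0,0,0,0,0,0,0,0]' 0.3|grep -E "pos|cont|open"
python3 -m handwheel '[0,0,0.1,0,0,0,0,0,0.2,0,0,0,0,0,0.24,0,0,0,0,0,0.24,0,0,0,0.04,0.1,0.2,0,0,0]' >/dev/null
python3 -m handwheel '[0.08,0.24,0.05,0,0,0,0.08,0.26,0,0,0,0,0.08,0.26,0,0,0,0,0.08,0.26,0,0,0,0,0.08,0.26,0,0,0,0]' >/dev/null
python3 -m handwheel '[0.08,0.26,0,0,0,0,0.08,0.26,0,0,0,0,0.08,0.25,0,0,0,0,0.08,0.22,0,0,0,0,0.05,0.15,0,0,0,0]' >/dev/null
python3 -m handwheel '[0.03,0.08,0,0,0,0,0,0,0,0,0,0,0,0,0,0,0,0,0,0,0,0,0,0,0,0,0,0,0,0]'|grep -E "pos|cont|open"
python3 -c "from h import *; go(.664,.0508,.063,-5.05)"
```

```text
eef_pos: [0.5361, -0.3419, 0.0468]
contact_force: [-0.2, 0.5, -0.1]
opening: 0.3
eef_pos: [0.6621, 0.0462, 0.2021]
contact_force: [1.1, -0.9, -0.2]
opening: 0.302
t 65.33 pos [0.6621 0.0462 0.2021] ylin -5.3 | d150 [ 0.013  0.031 -0.927] turn90 [ 0.0002 -0.0002  0.0028] rows 4 | q [-0.08  0.3   1.65 -0.    1.19  0.01] op 0.302 ff 0.0 F [ 1.1 -0.9 -0.2]
```

```bash
python3 -m handwheel '[0.013,0.031,-0.2,0,0,0,0,0,-0.24,0,0,0,0,0,-0.22,0,0,0,0,0,-0.16,0,0,0,0,0,-0.08,0,0,0]' >/dev/null
python3 -m handwheel '[0,0,-0.027,0,0,0,0,0,0,0,0,0,0,0,0,0,0,0,0,0,0,0,0,0,0,0,0,0,0,0]'|grep -E "pos|cont|open"
python3 -m handwheel '[0,0,0,0,0,0,0,0,0,0,0,0,0,0,0,0,0,0,0,0,0,0,0,0,0,0,0,0,0,0]' 0 60
python3 -m handwheel '[0,0,0.05,0,0,0,0,0,0.1,0,0,0,0,0,0.2,0,0,0,0,0,0.24,0,0,0,0,0,0.24,0,0,0]' >/dev/null
python3 -m handwheel '[0,0,0.17,0,0,0,0,0,0,0,0,0,0,0,0,0,0,0,0,0,0,0,0,0]'|grep -E "pos|cont|open"
python3 -c "from h import *; go(.4179,-.3312,.2,-5.5)"
```

```text
eef_pos: [0.6658, 0.0525, 0.0655]
contact_force: [-0.3, -0.5, 0.7]
opening: 0.3
time: 66.58
eef_pos: [0.6655, 0.0526, 0.0647]
tcp_rot: [0.738, 0.674, 0.001, 0.001]
contact_force: [0.3, 0.2, 6.6]
opening: 0.076
finger_force: 61.6
eef_pos: [0.6632, 0.0527, 0.2116]
contact_force: [0.5, 0.8, -1.6]
opening: 0.076
t 67.33 pos [0.6632 0.0527 0.2116] ylin -5.18 | d150 [-1.635 -2.56  -0.077] turn90 [-0.0001 -0.0018 -0.0036] rows 12 | q [-0.07  0.3   1.63  0.    1.21  0.02] op 0.076 ff 60.7 F [ 0.5  0.8 -1.6]
```

```bash
python3 -m handwheel '[-0.05,-0.08,0,0,0,0,-0.11,-0.17,0,0,0,0,-0.14,-0.22,0,0,0,0,-0.14,-0.22,0,0,0,0,-0.14,-0.22,0,0,0,0]' >/dev/null
python3 -m handwheel '[-0.14,-0.22,0,0,0,0,-0.14,-0.22,0,0,0,0,-0.14,-0.22,0,0,0,0,-0.14,-0.22,0,0,0,0,-0.14,-0.22,0,0,0,0]' >/dev/null
python3 -m handwheel '[-0.13,-0.21,-0.05,0,0,0,-0.11,-0.17,-0.1,0,0,0,-0.07,-0.11,-0.15,0,0,0,-0.045,-0.06,-0.2,0,0,0,0,0,-0.2,0,0,0]' >/dev/null
python3 -m handwheel '[0,0,-0.15,0,0,0,0,0,-0.08,0,0,0,0,0,0,0,0,0,0,0,0,0,0,0,0,0,0,0,0,0]'>/dev/null
python3 -m handwheel '[0,0,0,0,0,0,0,0,0,0,0,0]'|grep -E "pos|cont|open"
python3 -c "from h import *; go(.4179,-.3312,.052,-5.5)"
```

```text
eef_pos: [0.42, -0.3321, 0.0753]
contact_force: [0.7, -0.1, -0.4]
opening: 0.078
t 69.17 pos [ 0.42   -0.3321  0.0753] ylin -5.15 | d150 [-0.014  0.006 -0.155] turn90 [ 0.0016  0.0014 -0.0039] rows 1 | q [-0.86  0.2   2.04 -0.    0.9  -0.77] op 0.078 ff 60.6 F [ 0.7 -0.1 -0.4]
```

```bash
python3 -m handwheel '[-0.01,0.006,-0.07,0,0,0,0,0,-0.07,0,0,0,0,0,0,0,0,0,0,0,0,0,0,0,0,0,0,0,0,0]'|grep -E "pos|cont|open"
python3 -m handwheel '[0,0,-0.013,0,0,0,0,0,0,0,0,0,0,0,0,0,0,0]'|grep -E "pos|cont|open"
python3 -m handwheel '[0,0,-0.012,0,0,0,0,0,0,0,0,0,0,0,0,0,0,0]'|grep -E "pos|cont|open"
```

```text
eef_pos: [0.4173, -0.3302, 0.052]
contact_force: [-1.0, -0.1, -1.0]
opening: 0.077
eef_pos: [0.4176, -0.3306, 0.0506]
contact_force: [-0.3, -0.2, -1.2]
opening: 0.078
eef_pos: [0.418, -0.3309, 0.0497]
contact_force: [-0.4, 1.0, 5.2]
opening: 0.081
```

```bash
python3 -m handwheel '[0,0,0.005,0,0,0,0,0,0,0,0,0,0,0,0,0,0,0]' 0.3|grep -E "pos|cont|open"
python3 -m handwheel '[0,0,0.1,0,0,0,0,0,0.2,0,0,0,0,0,0.24,0,0,0,0,0,0.24,0,0,0,0,-0.1,0.2,0,0,0]' >/dev/null
python3 -m handwheel '[-0.05,-0.25,0,0,0,0,-0.05,-0.25,0,0,0,0,-0.05,-0.25,0,0,0,0,-0.05,-0.2,0,0,0,0,-0.05,-0.1,0,0,0,0]' >/dev/null
python3 -m handwheel '[0,0,0,0,0,0,0,0,0,0,0,0,0,0,0,0,0,0,0,0,0,0,0,0,0,0,0,0,0,0]'|grep -E "pos|cont|open"
python3 - <<'E'
from h import *
im,d,c=shot("top");cv2.imwrite("pics/t9.png",im);P=cloud(c,d)
Q=P[225:360,455:540].reshape(-1,3);q=Q[(Q[:,2]>.043)&(Q[:,2]<.058)];print("tops",len(q))
for lo,hi in((.35,.47),(.47,.6)):
    k=q[(q[:,0]>lo)&(q[:,0]<hi)];print(cv2.minAreaRect(k[:,:2].astype(np.float32)),k[:,2].mean())
Q=P[240:345,110:225].reshape(-1,3);q=Q[(Q[:,2]>.065)&(Q[:,2]<.09)];print("grip",cv2.minAreaRect(q[:,:2].astype(np.float32)))
Q=P.reshape(-1,3);L=(Q[:,:2]-C0)@np.array([[np.cos(TH),-np.sin(TH)],[np.sin(TH),np.cos(TH)]])
m=(L[:,1]>-.05)&(L[:,1]<.15)&(Q[:,2]>.0315)&(Q[:,2]<.041)&(L[:,0]>-.055)&(L[:,0]<.03);print(np.percentile(L[m,0],[2,50,98]).round(4))
E
```

```text
eef_pos: [0.4175, -0.3305, 0.0493]
contact_force: [0.3, 0.6, 0.0]
opening: 0.298
eef_pos: [0.3807, -0.5016, 0.1965]
contact_force: [-0.2, -0.1, -0.4]
opening: 0.299
tops 197
((0.41708335280418396, -0.3317849040031433), (0.05032319575548172, 0.00792778842151165), 84.7785873413086) 0.04860654304660617
((0.5353512763977051, -0.3428833484649658), (0.03957987576723099, 0.008303752169013023), 87.18367004394531) 0.048235013266323436
grip ((0.46426278352737427, 0.3399125039577484), (0.029661286622285843, 0.027558499947190285), 85.27478790283203)
[-0.0546 -0.0376 -0.0279]
```

View pics/t9.png

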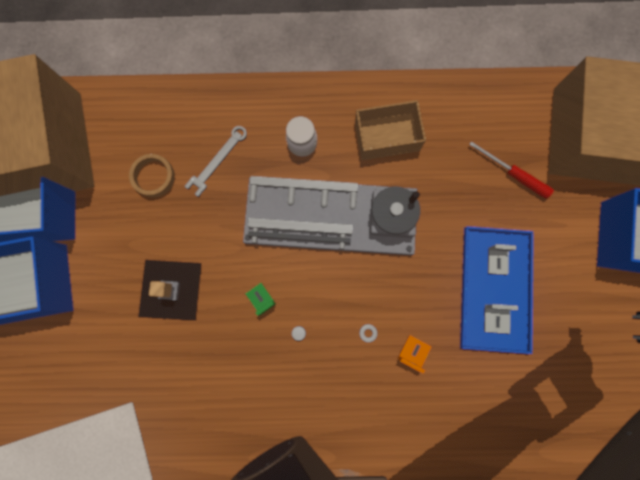

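t9: both brackets stand in the tray (498,260 and 498,320), the stone is upright on its mat (165,290), the clamp is open, and the bystanders and look-alikes have not moved.

```bash
python3 -c "from plant import ctrl; print(ctrl.sign_off())"
```

```text
the job is handed in; nothing more can be done
None
```

The job is handed in at about 71 s of robot time. The narrow and middle brackets (no wide one was on the bench) were clamped, stroked away from the handwheel at roughly 7–8 N and stood in the blue tray; the stone is upright within about 2 mm of its mat's middle and the clamp is back at its open stop. The grip slipped off the crank once while closing, and I regripped and finished the turn.

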